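# Fetch the sanding block from behind the bottles

## Robot

A 6-joint arm with a two-finger parallel gripper is mounted at the origin on the work surface. World frame = base frame: x ahead of the robot, y to its left, z up, the work surface at z = 0. Lengths are in mm, angles in degrees, forces in N, time in s.
With the tool pointing down it reaches from about 300 to 850 mm from the base axis. Payload 4.2 kg.
Tool frame: the origin (TCP) lies between the finger pads; the fingertips stand 22 mm ahead of it and the grasp point (between the pads) lies 3 mm ahead of it; z points along the fingers, y is the direction in which the jaws open and shut (so a half turn about z gives the same grasp; the last joint's range is limited). The gripper opens to 91 mm and grips with 3 to 60 N. Pads are 32 mm wide; open, the fingers measure 118 mm over their backs; the gripper's body (76 mm by 178 mm) begins 60 mm behind the grasp point.
Start: joints at [69.385, 18.312, 89.639, -0, 72.044, -1.146], TCP at [191.649, 542.136, 235.976] pointing down, gripper open.
Joint ranges: [-177.97, 177.97], [-48.28, 115.42], [12.27, 149.76], [-77.06, 257.06], [2.81, 150.46], [-146.56, 146.56]. Speed limits (degrees/s): [147.25, 147.25, 180, 180, 180, 180].

## Interface

Orientations are given as [roll, pitch, yaw] about the fixed x, y, z axes, in that order (R = Rz(yaw) Ry(pitch) Rx(roll)).
In Python, from workcell import telemetry, cams, env gives the robot as it stands.
- The arm moves only by the shell command python3 -m inch 'ROWS' [FORCE]. ROWS is JSON, a list of rows, each an object of numbers: "x", "y", "z": the shift along the tool's x, y, z in cm; "yaw": the turn about the tool's z in units of 5 degrees (1.0 is 5 degrees); "gripper": the gripper's target within -1 to 1 (fully open at 1, half-way at 0, shut at -1). A call has 1 to 12 rows; each row shifts and turns the commanded pose from where the row before left it, along the tool's axes as they then stand; what a row does not reach is not made up. A row lasts 1/12 s, in which the tool goes at most 41.7 mm and 7.16 degrees, less where a joint would pass 70% of its speed; a pose out of reach is approached as far as the arm can. A call is refused whole if a number of a shift passes 4.17 or a number of a turn 1, either way. A call with a gripper value outside its range is refused whole. The fingers move at their own pace and stop on an object; FORCE is the grip in N (left out, the last holds). Time passes only in rows, so rows that do not move let the fingers close. It gives the time, the measured TCP pose, the force and the opening at its end, in the units of the state.
- telemetry.state(): the state, without advancing time (a new reading comes with each control period).
- cams.grab_frame(name): name is "scene" or "top"; returns a dict with "pixels" (400x640x3 uint8, red, green, blue), "mtx" (3x3 intrinsics, pixels), "rvec" (rotation vector, rad) and "tvec" (3), from world to camera coordinates, as OpenCV has them. Camera axes: x right, y down, z forward; pixel columns grow to the right and rows downward; lengths in mm; the calibration is good to about 2 mm. A picture is of the moment at which its call begins. There is no depth.
- env.job_done(): hands the job in, once; it reports no verdict.
The state is a dict: "time_s": time; "qpos": joint angles; "qvel": joint speeds; "effort": joint torques, N m; "ee_pos": TCP position; "ee_rot": TCP orientation; "force": force on the tool from outside, world axes, zero at the start; "torque": the same for the moment, N m; "gripper_width": finger opening in mm.
Only numpy, scipy, OpenCV 4.12 (cv2) and the standard library are available. Lean on these libraries where they do the work, as an engineer would, in place of code of your own. Each camera call takes 0.05 s, during which the arm holds its last target. There are 200 camera calls.

## Task

The sanding block lies behind the glue bottle, the square jar and the oblong tin on the storage board. First clear all three containers over to the grey side board, standing upright and well inside its edges, then lay the block, abrasive side down, centred and lengthwise on the cork mat of the work board, and only then put each container back upright in the middle of its own black pad (bottle on the round, jar on the square, tin on the oblong, each turned to match its pad). Set things down rather than dropping them, and never tip a container over.

Things in the scene. Friction and masses are not known exactly. Their poses are not given: they have to be found in the camera images.
- bottle_mid (a point): white plastic glue bottle, round, 50 mm diameter, straight sides up to 88 mm, then a grey collar and a narrow nozzle, 120 mm tall in all, 0.25 kg, stands upright. Point: on its axis, 60 mm above its underside; z up.
- jar_mid (a point): square amber glass jar, 44 x 44 mm, straight sides up to 84 mm, round black cap above (41 mm diameter), 110 mm tall in all, 0.3 kg, stands upright. Point: on its axis, 55 mm above its underside; x and y square to its sides, z up.
- tin_mid (a point): flat oblong bare-metal tin, 38 mm (its x) by 70 mm (its y), body 100 mm tall with a small dark screw cap on top towards +y, 115 mm tall in all, 0.3 kg, stands upright. Point: on its vertical centre line, 57.5 mm above its underside.
- block_mid (a point): dark wooden sanding block lying behind (farther from the robot than) the three containers, on the same plywood storage board (12 mm thick, with a 10 mm high lip along its far edge): 42 mm wide (x), 100 mm long (y), 36 mm high, sides upright to 30 mm and above that a narrower 30 mm wide back; thin black abrasive layer underneath; 0.12 kg. Point: at its centre, 18 mm above its underside; z up.
- pad_round: round black rubber pad, 70 mm diameter, 3 mm thick, fixed on the plywood storage board: the home of the glue bottle, which stands on it at the start. Origin: centre of its underside (the pad's top is 3 mm above). The three pads lie in a row, 95 mm apart along y, in any order.
- pad_square: square black rubber pad, 64 x 64 mm, 3 mm thick, fixed on the storage board: the home of the square jar, which stands on it at the start. Origin: centre of its underside (top 3 mm above); x and y along its sides.
- pad_oblong: oblong black rubber pad, 58 mm (x) by 90 mm (y), 3 mm thick, fixed on the storage board: the home of the oblong tin, which stands on it at the start. Origin: centre of its underside (top 3 mm above).
- side_board: plain grey board, 190 mm (x) by 220 mm (y), 10 mm thick, empty, fixed on the bench to the left or the right of the storage board: the side area. Origin: centre of its underside (top 10 mm above).
- work_board: pale wooden work board, 190 mm (x) by 220 mm (y), 10 mm thick, fixed on the bench on the other side, with a cork mat 62 mm (x) by 120 mm (y), its top 13 mm above the board's underside, and along the far edge a dark strip of fretted fingerboard (from 75 to 125 mm along +x of the mat's centre, top 16 mm up). Origin: directly under the centre of the cork mat, at the underside of the board; mat's long side along y.

How it is judged:
By the outcome, as a careful person would: the job done as asked, in the order asked, and still so for the second after the job is handed in, with the robot touching nothing.
It also fails if it takes over 144 s, if anything falls off the work surface, if the arm or the gripper's body presses on something with over 40 N, if the wrist force passes 120 N, or if a joint passes its speed limit or range.

## Working session

There is one attempt and no reset: what is moved stays moved. The work goes in short steps, Python scripts to look and compute and a shell command to move; the robot and the scene stay as the last step left them, time stands still between calls to the robot, and variables do not carry over. Pictures are saved under pics/ and viewed, about 12 in all and at most 16, crops included, and the job is handed in when it is done.

```bash
ls; mkdir -p pics; cat > h.py <<'E'
import numpy as np, cv2
from workcell import telemetry, cams, env
def grab(n):
    f=cams.grab_frame(n); return f
def save(f,name): cv2.imwrite('pics/'+name,cv2.cvtColor(f['pixels'],cv2.COLOR_RGB2BGR))
def ray(f,uv):
    K=np.array(f['mtx'],float);R=cv2.Rodrigues(np.array(f['rvec'],float))[0];t=np.array(f['tvec'],float).ravel()
    uv=np.atleast_2d(uv).astype(float)
    d=(R.T@np.linalg.inv(K)@np.c_[uv,np.ones(len(uv))].T).T
    return -R.T@t,d
def onz(f,uv,z):
    c,d=ray(f,uv); return c+d*((z-c[2])/d[:,2])[:,None]
def tri(f1,u1,f2,u2):
    c1,d1=ray(f1,u1);c2,d2=ray(f2,u2);d1=d1[0]/np.linalg.norm(d1[0]);d2=d2[0]/np.linalg.norm(d2[0])
    s=np.linalg.lstsq(np.c_[d1,-d2],c2-c1,rcond=None)[0]
    a=c1+s[0]*d1;b=c2+s[1]*d2
    return (a+b)/2,np.linalg.norm(a-b)
def proj(f,P): return cv2.projectPoints(np.atleast_2d(P).astype(float),np.array(f['rvec'],float),np.array(f['tvec'],float),np.array(f['mtx'],float),None)[0][:,0]
E
python3 - <<'E'
from h import *
import pickle
F={n:grab(n) for n in('scene','top')}
pickle.dump(F,open('f0.pkl','wb'))
for n,f in F.items():
    save(f,n+'0.png'); print(n,ray(f,[320,200])[0],ray(f,[320,200])[1], f['mtx'])
print(telemetry.state())
E
```

```text
pics
scene [1005.55532415 -348.58919438  593.05508026] [[-0.591264    0.43898342 -0.67659595]] [[375.27273669   0.         319.18691227]
 [  0.         375.27273669 203.29200478]
 [  0.           0.           1.        ]]
top [ 474.35945869    3.52739645 1002.89873514] [[ 0.07280002 -0.02002664 -0.99722927]] [[453.0985381    0.         315.3513853 ]
 [  0.         453.0985381  203.56409292]
 [  0.           0.           1.        ]]
{'time_s': 0.1, 'qpos': array([ 6.93849502e+01,  1.83465191e+01,  8.97015102e+01,  1.03154607e-03,
        7.20407240e+01, -1.14391445e+00]), 'qvel': array([ 0.02200591, -0.04072741, -0.22897219, -0.00464551,  0.05026121,
       -0.01166409]), 'effort': array([ 2.08845355e-03, -4.13331199e+01, -2.32509130e+01,  7.31201191e-02,
        4.22121864e-02, -7.91343200e-05]), 'ee_pos': array([191.49368211, 541.7322416 , 235.20473947]), 'ee_rot': array([-1.79911284e+02, -2.75244479e-03,  1.60528544e+02]), 'force': array([ 0.03820631, -0.00185068,  0.37560619]), 'torque': array([0.00744401, 0.02205066, 0.00089037]), 'gripper_width': 91.37064712086988}
```

View pics/scene0.png

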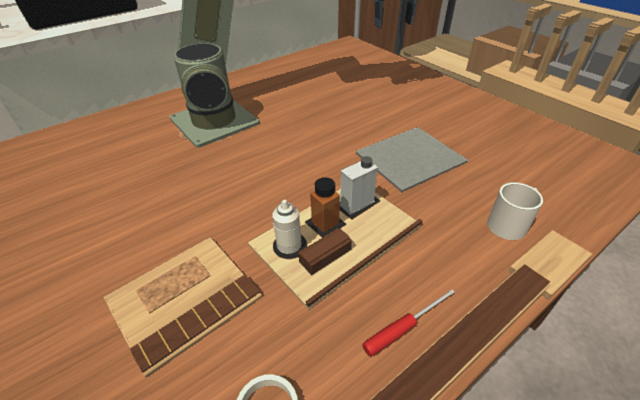

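View pics/top0.png

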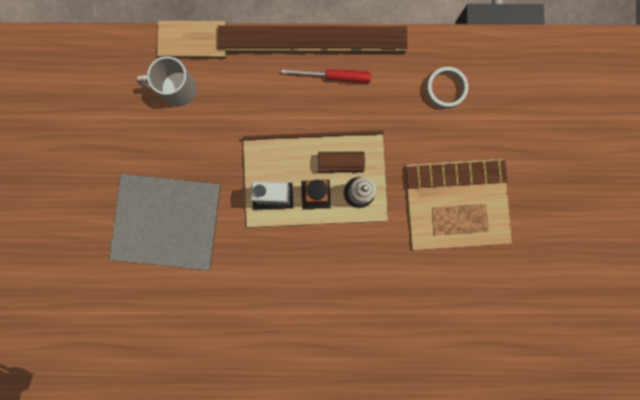

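Scene: containers at about (287,230), (325,205), (358,187), with the block at (325,250). Top: tin (271,194), jar (316,193), bottle (361,190), block (341,162), grey side board (165,221) on +y, cork (460,219). Next I'll zoom in.

```bash
python3 - <<'E'
from h import *
import pickle
F=pickle.load(open('f0.pkl','rb'))
a=F['top']['pixels'][130:230,238:392]; b=F['scene']['pixels'][150:306,245:425]
for n,i in(('ct',a),('cs',b)):
    i=cv2.resize(i,None,fx=780/i.shape[1] if n=='ct' else 3.8,fy=780/i.shape[1] if n=='ct' else 3.8,interpolation=cv2.INTER_CUBIC); print(i.shape)
    cv2.imwrite('pics/'+n+'.png',i[:,:,::-1])
E
```

```text
(506, 780, 3)
(593, 684, 3)
```

View pics/ct.png

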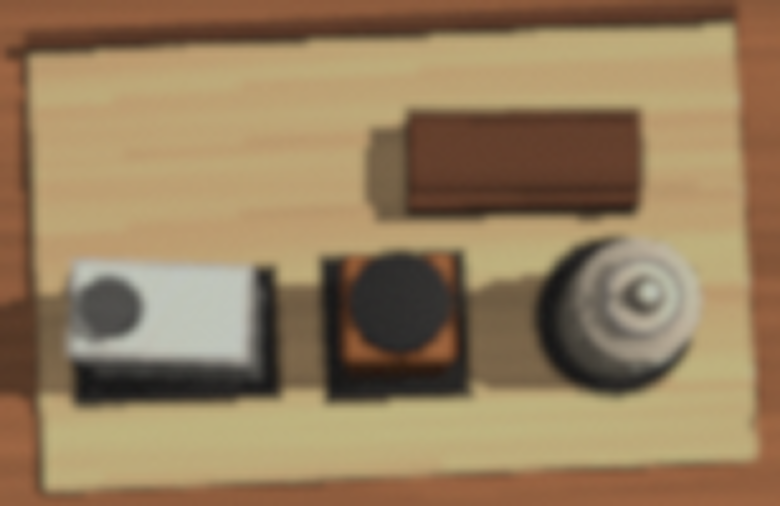

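View pics/cs.png

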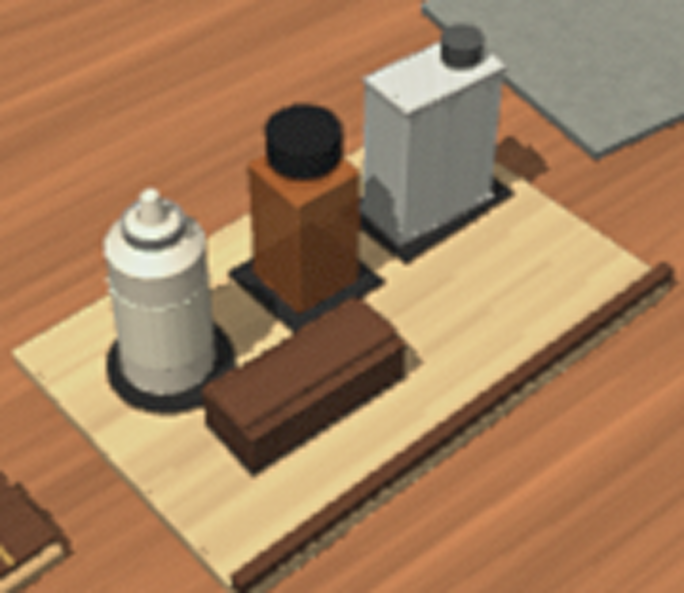

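```bash
cat >> h.py <<'E'
def rect(f,mask,z,roi=None,k=0):
    m=mask.astype(np.uint8)
    if roi: mm=np.zeros_like(m);x0,y0,x1,y1=roi;mm[y0:y1,x0:x1]=1;m&=mm
    if k: m=cv2.morphologyEx(m,cv2.MORPH_CLOSE,np.ones((k,k)));m=cv2.morphologyEx(m,cv2.MORPH_OPEN,np.ones((k,k)))
    c=max(cv2.findContours(m,0,2)[0],key=cv2.contourArea)[:,0]
    P=onz(f,c,z)[:,:2]
    r=cv2.minAreaRect(P.astype(np.float32)); (cx,cy),(w,h),a=r
    yaw=(a+45)%90-45
    return np.round([cx,cy,w,h,yaw],1), np.round(c.mean(0))
E
python3 - <<'E'
from h import *
import pickle
F=pickle.load(open('f0.pkl','rb'));t,s=F['top'],F['scene']
T=lambda x,y:(238+(x+.5)/5.065-.5,130+(y+.5)/5.065-.5)
S=lambda x,y:(245+(x+.5)/3.8-.5,150+(y+.5)/3.8-.5)
pairs={'tin -y+x':((255,268),(410,113)),'tin +y+x':((70,262),(505,67)),'tin -y-x':((250,362),(365,80)),
'jar -y+x':((460,257),(300,203)),'jarcap':((400,302),(304,125)),'nozzle':((647,288),(151,190)),'block base -y+x(ct640,110~)':((640,110),(245,430)),'block+y+x':((408,110),(405,350)),
'lip +y':((32,50),(668,268)),'lip -y':((735,22),(238,580)),'board -x-y':((757,460),(12,352))}
for k,(a,b) in pairs.items():
    p,e=tri(t,T(*a),s,S(*b)); print(k,p.round(1),'gap',round(e,1))
print('tin top',onz(t,[T(70,262),T(255,268),T(250,362),T(68,355)],115).round(1))
print('tin corners scene',onz(s,[S(365,80),S(410,113),S(505,67)],115).round(1))
print('jar sh top',onz(t,[T(345,257),T(460,257),T(457,366),T(343,360)],99).round(1))
print('jar sh scene',onz(s,[S(250,170),S(300,203),S(358,180)],99).round(1))
print('jar base scene',onz(s,[S(253,278),S(303,312),S(358,285)],15).round(1))
print('tin base scene',onz(s,[S(370,205),S(410,238),S(494,195)],15).round(1))
print('block base scene',onz(s,[S(207,420),S(255,470),S(405,372)],12).round(1))
print('block top@42',onz(t,[T(408,110),T(640,110)],42).round(1))
px=t['pixels'].astype(int);hsv=cv2.cvtColor(t['pixels'],cv2.COLOR_RGB2HSV)
print('px tin',px[194,275],'pad',px[207,270],'grey',px[220,165],'cork',px[219,460],'wb',px[240,460],'block',px[160,340],'sb',px[150,270],px[220,300],'wood',px[300,300])
dark=px.max(2)<60
for n,roi in(('pad tin',(250,180,298,212)),('pad jar',(299,178,333,212)),('pad bottle',(342,174,378,210))): 
    try: print(n,rect(t,dark,15,roi))
    except Exception as e: print(n,e)
grey=(hsv[:,:,1]<40)&(px.max(2)<150)&(px.max(2)>60)
print('side',rect(t,grey,10,(100,160,235,290),5))
print('tin',rect(t,px.min(2)>165,115,(245,175,297,212)))
E
```

```text
tin -y+x [575.5  50.6 111.2] gap 4.3
tin +y+x [576.9 121.5 108.7] gap 0.3
tin -y-x [538.3  51.9 110.1] gap 2.6
jar -y+x [581.8 -29.2  97.2] gap 6.0
jarcap [560.2  -6.8 123.2] gap 1.7
nozzle [ 563.9 -101.2  134.7] gap 0.3
block base -y+x(ct640,110~) [ 648.4 -110.7   43.6] gap 1.5
block+y+x [650.8 -11.8  33.8] gap 0.9
lip +y [682.6 153.4  14.2] gap 6.3
lip -y [ 694.7 -153.8   12. ] gap 4.5
board -x-y [ 502.1 -163.8    6.4] gap 0.6
tin top [[576.1 120.6 115. ]
 [573.7  48.7 115. ]
 [537.1  50.6 115. ]
 [539.9 121.1 115. ]]
tin corners scene [[543.7  48.9 115. ]
 [580.   49.4 115. ]
 [582.6 115.6 115. ]]
jar sh top [[579.9  14.   99. ]
 [579.9 -31.6  99. ]
 [536.6 -30.3  99. ]
 [539.   14.7  99. ]]
jar sh scene [[548.9 -32.8  99. ]
 [585.  -27.9  99. ]
 [589.9   6.1  99. ]]
jar base scene [[545.8 -32.1  15. ]
 [583.7 -25.9  15. ]
 [586.7  10.7  15. ]]
tin base scene [[540.7  57.9  15. ]
 [576.4  58.1  15. ]
 [579.9 121.2  15. ]]
block base scene [[ 610.1 -109.2   12. ]
 [ 650.6 -108.5   12. ]
 [ 648.8   -8.4   12. ]]
block top@42 [[ 649.   -12.    42. ]
 [ 649.1 -110.2   42. ]]
px tin [192 196 184] pad [36 35 33] grey [124 122 112] cork [164 120  83] wb [188 151 104] block [100  64  45] sb [188 159 114] [190 171 122] wood [146  95  63]
pad tin (array([554.4,  88. ,  50.6,  86.1,   3. ]), array([278., 199.]))
pad jar (array([559.7,  -6.5,  59.1,  57.1,  -0. ]), array([314., 189.]))
pad bottle (array([557.6, -88.5,  61.9,  37.4,  28. ]), array([352., 195.]))
side (array([500.4, 323. , 217.4, 185.7,  -6.1]), array([163., 221.]))
tin (array([558. ,  85. ,  64.9,  33.5,  -0. ]), array([267., 190.]))
```

Crops: tin top corners are at ct (70,262) to (250,362), the jar cap at (400,302), the nozzle at (647,288), and the block spans 408–640 × 110–213. The triangulated heights agree with the text to about 2–5 mm. First move: turn to yaw 90 and go above the tin at (558,85.5).

```bash
python3 -m inch '[{"yaw":1},{"yaw":1},{"yaw":1},{"yaw":1},{"yaw":1},{"yaw":1},{"yaw":1},{"yaw":1},{"yaw":1},{"yaw":1},{"yaw":1},{"yaw":1}]' 20
python3 -m inch '[{"yaw":1},{"yaw":1},{"yaw":0.1},{"x":-2.5,"y":2},{"x":-2.5,"y":2},{"x":-2.5,"y":2},{"x":-2.5,"y":2},{"x":-2.5,"y":2},{"x":-2.5,"y":2},{"x":-2.5,"y":2},{"x":-2.5,"y":2},{"x":-2.5,"y":2}]'
python3 -m inch '[{"x":-2.5,"y":2},{"x":-2.5,"y":2},{"x":-2.5,"y":2},{"x":-2.5,"y":2},{"x":-2.5,"y":2},{"x":-2.5,"y":2},{"x":-2.5,"y":2},{"x":-2.5,"y":2},{"x":-2.5,"y":2},{},{}]'
```

```text
invalid input
invalid input
invalid input
```

```bash
python3 -m inch --help; python3 -m inch '[{"x":0,"y":0,"z":0,"yaw":1.0,"gripper":1}]' 20; python3 -m inch '[{"yaw":1.0}]'; python3 -m inch '[{"x":0,"y":0,"z":0,"yaw":1.0,"gripper":1}]'
```

```text
time_s: 0.18
ee_pos: [191.5, 541.8, 235.3]
ee_rot: [-179.9, 0.0, 155.5]
force: [-1.2, 0.2, -0.3]
gripper_width: 91.2
time_s: 0.27
ee_pos: [191.5, 541.9, 235.4]
ee_rot: [-179.9, 0.0, 150.3]
force: [-1.1, -0.1, 0.2]
gripper_width: 91.3invalid input: not JSON, or not a number
invalid input
```

```bash
python3 -m inch '[{"x":0,"y":0,"z":0,"yaw":1,"gripper":1},{"x":0,"y":0,"z":0,"yaw":1,"gripper":1},{"x":0,"y":0,"z":0,"yaw":1,"gripper":1},{"x":0,"y":0,"z":0,"yaw":1,"gripper":1},{"x":0,"y":0,"z":0,"yaw":1,"gripper":1},{"x":0,"y":0,"z":0,"yaw":1,"gripper":1},{"x":0,"y":0,"z":0,"yaw":1,"gripper":1},{"x":0,"y":0,"z":0,"yaw":1,"gripper":1},{"x":0,"y":0,"z":0,"yaw":1,"gripper":1},{"x":0,"y":0,"z":0,"yaw":1,"gripper":1},{"x":0,"y":0,"z":0,"yaw":1,"gripper":1},{"x":0,"y":0,"z":0,"yaw":1,"gripper":1}]'
python3 -m inch '[{"x":-3,"y":2.4,"z":0,"yaw":0,"gripper":1},{"x":-3,"y":2.4,"z":0,"yaw":0,"gripper":1},{"x":-3,"y":2.4,"z":0,"yaw":0,"gripper":1},{"x":-3,"y":2.4,"z":0,"yaw":0,"gripper":1},{"x":-3,"y":2.4,"z":0,"yaw":0,"gripper":1},{"x":-3,"y":2.4,"z":0,"yaw":0,"gripper":1},{"x":-3,"y":2.4,"z":0,"yaw":0,"gripper":1},{"x":-3,"y":2.4,"z":0,"yaw":0,"gripper":1},{"x":-3,"y":2.4,"z":0,"yaw":0,"gripper":1},{"x":-3,"y":2.4,"z":0,"yaw":0,"gripper":1},{"x":0,"y":0,"z":0,"yaw":0,"gripper":1},{"x":0,"y":0,"z":0,"yaw":0,"gripper":1}]'
```

```text
time_s: 1.27
ee_pos: [191.6, 541.9, 235.4]
ee_rot: [-180.0, 0.1, 90.3]
force: [0.0, -0.6, -0.2]
gripper_width: 91.1
time_s: 2.27
ee_pos: [435.2, 242.8, 235.5]
ee_rot: [-179.9, 0.0, 90.3]
force: [-0.1, 0.1, 0.6]
gripper_width: 90.9
```

```bash
python3 -m inch '[{"x":-3.15,"y":2.45,"z":0,"yaw":0,"gripper":1},{"x":-3.15,"y":2.45,"z":0,"yaw":0,"gripper":1},{"x":-3.15,"y":2.45,"z":0,"yaw":0,"gripper":1},{"x":-3.15,"y":2.45,"z":0,"yaw":0,"gripper":1},{"x":-3.15,"y":2.45,"z":0,"yaw":0,"gripper":1},{"x":0,"y":0,"z":0,"yaw":0,"gripper":1},{"x":0,"y":0,"z":0,"yaw":0,"gripper":1},{"x":0,"y":0,"z":0,"yaw":0,"gripper":1}]'
python3 -m inch '[{"x":0,"y":0,"z":2.4,"yaw":0,"gripper":1},{"x":0,"y":0,"z":2.4,"yaw":0,"gripper":1},{"x":0,"y":0,"z":2.5,"yaw":0,"gripper":1},{"x":0,"y":0,"z":2.5,"yaw":0,"gripper":1},{"x":0,"y":0,"z":2.5,"yaw":0,"gripper":1},{"x":0,"y":0,"z":2.4,"yaw":0,"gripper":1},{"x":0,"y":0,"z":0,"yaw":0,"gripper":1},{"x":0,"y":0,"z":0,"yaw":0,"gripper":1}]'
python3 - <<'E'
from h import *
save(grab('scene'),'s1.png')
E
```

```text
time_s: 2.93
ee_pos: [557.5, 89.3, 235.5]
ee_rot: [-179.9, -0.0, 90.6]
force: [-0.3, 0.3, -0.3]
gripper_width: 91.1
time_s: 3.6
ee_pos: [556.9, 89.6, 88.5]
ee_rot: [-179.8, -0.0, 90.7]
force: [0.2, 0.4, -0.1]
gripper_width: 91.2
```

View pics/s1.png

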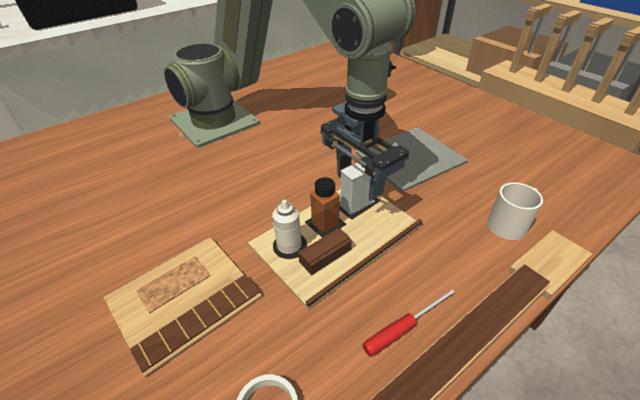

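The fingers straddle the tin at (357,185), clear of its neighbours, so I'll close.

```bash
python3 -m inch '[{"x":0,"y":0,"z":0,"yaw":0,"gripper":-1},{"x":0,"y":0,"z":0,"yaw":0,"gripper":-1},{"x":0,"y":0,"z":0,"yaw":0,"gripper":-1},{"x":0,"y":0,"z":0,"yaw":0,"gripper":-1},{"x":0,"y":0,"z":0,"yaw":0,"gripper":-1},{"x":0,"y":0,"z":0,"yaw":0,"gripper":-1},{"x":0,"y":0,"z":0,"yaw":0,"gripper":-1},{"x":0,"y":0,"z":0,"yaw":0,"gripper":-1},{"x":0,"y":0,"z":0,"yaw":0,"gripper":-1},{"x":0,"y":0,"z":0,"yaw":0,"gripper":-1}]' 25
python3 -m inch '[{"x":0,"y":0,"z":-0.5,"yaw":0,"gripper":-1},{"x":0,"y":0,"z":-1.5,"yaw":0,"gripper":-1},{"x":0,"y":0,"z":-2.5,"yaw":0,"gripper":-1},{"x":0,"y":0,"z":-3,"yaw":0,"gripper":-1},{"x":0,"y":0,"z":-3,"yaw":0,"gripper":-1},{"x":0,"y":0,"z":-2.5,"yaw":0,"gripper":-1},{"x":0,"y":0,"z":-1,"yaw":0,"gripper":-1},{"x":0,"y":0,"z":0,"yaw":0,"gripper":-1},{"x":0,"y":0,"z":0,"yaw":0,"gripper":-1}]'
```

```text
time_s: 4.48
ee_pos: [558.4, 88.0, 88.9]
ee_rot: [-180.0, -0.0, 90.5]
force: [0.8, 1.5, -0.1]
gripper_width: 39.0
time_s: 5.23
ee_pos: [557.8, 87.9, 228.0]
ee_rot: [-179.9, 0.0, 90.5]
force: [-0.3, 0.3, -3.6]
gripper_width: 39.0
```

```bash
python3 -m inch '[{"x":1,"y":0,"z":0,"yaw":0,"gripper":-1},{"x":2.5,"y":-0.2,"z":0,"yaw":0,"gripper":-1},{"x":3,"y":-0.2,"z":0,"yaw":0,"gripper":-1},{"x":3.5,"y":-0.2,"z":0,"yaw":0,"gripper":-1},{"x":3.5,"y":-0.2,"z":0,"yaw":0,"gripper":-1},{"x":3.5,"y":-0.2,"z":0,"yaw":0,"gripper":-1},{"x":3,"y":-0.2,"z":0,"yaw":0,"gripper":-1},{"x":2.5,"y":0,"z":0,"yaw":0,"gripper":-1},{"x":1,"y":0,"z":0,"yaw":0,"gripper":-1},{"x":0,"y":0,"z":0,"yaw":0,"gripper":-1},{"x":0,"y":0,"z":0,"yaw":0,"gripper":-1}]'
python3 -m inch '[{"x":0,"y":0,"z":1.5,"yaw":0,"gripper":-1},{"x":0,"y":0,"z":2.5,"yaw":0,"gripper":-1},{"x":0,"y":0,"z":3,"yaw":0,"gripper":-1},{"x":0,"y":0,"z":3,"yaw":0,"gripper":-1},{"x":0,"y":0,"z":2,"yaw":0,"gripper":-1},{"x":0,"y":0,"z":1,"yaw":0,"gripper":-1},{"x":0,"y":0,"z":0.5,"yaw":0,"gripper":-1},{"x":0,"y":0,"z":0,"yaw":0,"gripper":-1},{"x":0,"y":0,"z":0,"yaw":0,"gripper":-1}]'
```

```text
time_s: 6.15
ee_pos: [543.4, 322.6, 227.1]
ee_rot: [-179.8, 0.1, 90.6]
force: [0.2, -0.8, -3.5]
gripper_width: 38.8
time_s: 6.9
ee_pos: [545.1, 322.8, 95.2]
ee_rot: [179.9, -0.1, 90.5]
force: [0.8, 0.4, -2.3]
gripper_width: 38.4
```

```bash
python3 -m inch '[{"x":0,"y":0,"z":0.4,"yaw":0,"gripper":-1},{"x":0,"y":0,"z":0.3,"yaw":0,"gripper":-1},{"x":0,"y":0,"z":0.15,"yaw":0,"gripper":-1},{"x":0,"y":0,"z":0.1,"yaw":0,"gripper":-1},{"x":0,"y":0,"z":0,"yaw":0,"gripper":-1},{"x":0,"y":0,"z":0,"yaw":0,"gripper":-1}]'
python3 -m inch '[{"x":0,"y":0,"z":0.1,"yaw":0,"gripper":-1},{"x":0,"y":0,"z":0.1,"yaw":0,"gripper":-1},{"x":0,"y":0,"z":0,"yaw":0,"gripper":-1},{"x":0,"y":0,"z":0,"yaw":0,"gripper":-1}]'
```

```text
time_s: 7.4
ee_pos: [544.2, 323.0, 84.5]
ee_rot: [180.0, -0.0, 90.5]
force: [1.4, -0.2, -2.8]
gripper_width: 38.8
time_s: 7.73
ee_pos: [544.4, 323.1, 84.0]
ee_rot: [179.9, -0.0, 90.5]
force: [-1.8, -0.5, 5.0]
gripper_width: 38.8
```

Contact with +5 N, so I'll release, lift and go to the jar.

```bash
python3 -m inch '[{"x":0,"y":0,"z":0,"yaw":0,"gripper":0.6},{"x":0,"y":0,"z":0,"yaw":0,"gripper":0.6},{"x":0,"y":0,"z":0,"yaw":0,"gripper":0.6},{"x":0,"y":0,"z":0,"yaw":0,"gripper":0.6},{"x":0,"y":0,"z":0,"yaw":0,"gripper":0.6},{"x":0,"y":0,"z":-2,"yaw":0,"gripper":0.6},{"x":0,"y":0,"z":-3,"yaw":0,"gripper":0.6},{"x":0,"y":0,"z":-4,"yaw":0,"gripper":0.6},{"x":0,"y":0,"z":-4,"yaw":0,"gripper":0.6},{"x":0,"y":0,"z":-2,"yaw":0,"gripper":0.6},{"x":0,"y":0,"z":0,"yaw":0,"gripper":0.6}]'
python3 -m inch '[{"x":-2.1,"y":0.1,"z":0,"yaw":0,"gripper":1},{"x":-3,"y":0.1,"z":0,"yaw":0,"gripper":1},{"x":-4,"y":0.1,"z":0,"yaw":0,"gripper":1},{"x":-4,"y":0.2,"z":0,"yaw":0,"gripper":1},{"x":-4,"y":0.2,"z":0,"yaw":0,"gripper":1},{"x":-4,"y":0.2,"z":0,"yaw":0,"gripper":1},{"x":-4,"y":0.2,"z":0,"yaw":0,"gripper":1},{"x":-4,"y":0.2,"z":0,"yaw":0,"gripper":1},{"x":-3,"y":0.2,"z":0,"yaw":0,"gripper":1},{"x":-1,"y":0,"z":0,"yaw":0,"gripper":1},{"x":0,"y":0,"z":0,"yaw":0,"gripper":1},{"x":0,"y":0,"z":0,"yaw":0,"gripper":1}]'
```

```text
time_s: 8.65
ee_pos: [546.6, 324.2, 238.9]
ee_rot: [179.4, -0.3, 90.5]
force: [-0.1, -0.4, 0.1]
gripper_width: 73.1
time_s: 9.65
ee_pos: [562.0, -7.5, 231.8]
ee_rot: [-179.9, -0.1, 90.5]
force: [0.9, -0.4, -0.5]
gripper_width: 91.4
```

```bash
python3 -m inch '[{"x":0,"y":-0.1,"z":1.5,"yaw":0,"gripper":1},{"x":0,"y":0,"z":3,"yaw":0,"gripper":1},{"x":0,"y":0,"z":3.5,"yaw":0,"gripper":1},{"x":0,"y":0,"z":3.4,"yaw":0,"gripper":1},{"x":0,"y":0,"z":2,"yaw":0,"gripper":1},{"x":0,"y":0,"z":1,"yaw":0,"gripper":1},{"x":0,"y":0,"z":0,"yaw":0,"gripper":1},{"x":0,"y":0,"z":0,"yaw":0,"gripper":1}]'
python3 -m inch '[{"x":0,"y":0,"z":0,"yaw":0,"gripper":-1},{"x":0,"y":0,"z":0,"yaw":0,"gripper":-1},{"x":0,"y":0,"z":0,"yaw":0,"gripper":-1},{"x":0,"y":0,"z":0,"yaw":0,"gripper":-1},{"x":0,"y":0,"z":0,"yaw":0,"gripper":-1},{"x":0,"y":0,"z":0,"yaw":0,"gripper":-1},{"x":0,"y":0,"z":0,"yaw":0,"gripper":-1},{"x":0,"y":0,"z":0,"yaw":0,"gripper":-1},{"x":0,"y":0,"z":0,"yaw":0,"gripper":-1},{"x":0,"y":0,"z":0,"yaw":0,"gripper":-1}]' 25
python3 -m inch '[{"x":0,"y":0,"z":-0.5,"yaw":0,"gripper":-1},{"x":0,"y":0,"z":-1.5,"yaw":0,"gripper":-1},{"x":0,"y":0,"z":-2.5,"yaw":0,"gripper":-1},{"x":0,"y":0,"z":-3,"yaw":0,"gripper":-1},{"x":0,"y":0,"z":-3,"yaw":0,"gripper":-1},{"x":0,"y":0,"z":-2.5,"yaw":0,"gripper":-1},{"x":0,"y":0,"z":-1,"yaw":0,"gripper":-1},{"x":0,"y":0,"z":0,"yaw":0,"gripper":-1},{"x":0,"y":0,"z":0,"yaw":0,"gripper":-1}]'
```

```text
time_s: 10.32
ee_pos: [561.8, -6.7, 88.8]
ee_rot: [180.0, -0.0, 90.6]
force: [-0.1, 0.5, 0.7]
gripper_width: 90.9
time_s: 11.15
ee_pos: [561.3, -8.1, 88.6]
ee_rot: [180.0, 0.0, 90.5]
force: [-0.8, -0.2, 0.4]
gripper_width: 43.8
time_s: 11.9
ee_pos: [560.7, -7.9, 227.5]
ee_rot: [-179.9, -0.0, 90.5]
force: [-0.2, -0.4, -3.4]
gripper_width: 43.8
```

```bash
python3 -m inch '[{"x":2,"y":-0.6,"z":0,"yaw":0,"gripper":-1},{"x":3.5,"y":-1,"z":0,"yaw":0,"gripper":-1},{"x":3.5,"y":-1,"z":0,"yaw":0,"gripper":-1},{"x":3.5,"y":-1,"z":0,"yaw":0,"gripper":-1},{"x":3.5,"y":-1,"z":0,"yaw":0,"gripper":-1},{"x":3.5,"y":-1,"z":0,"yaw":0,"gripper":-1},{"x":3.5,"y":-1,"z":0,"yaw":0,"gripper":-1},{"x":3.5,"y":-1,"z":0,"yaw":0,"gripper":-1},{"x":3.5,"y":-1,"z":0,"yaw":0,"gripper":-1},{"x":3.5,"y":-1,"z":0,"yaw":0,"gripper":-1},{"x":3,"y":-0.7,"z":0,"yaw":0,"gripper":-1},{"x":1.3,"y":-0.3,"z":0,"yaw":0,"gripper":-1}]'
python3 -m inch '[{"x":0,"y":0,"z":0,"yaw":0,"gripper":-1},{"x":0,"y":0,"z":0,"yaw":0,"gripper":-1},{"x":0,"y":0,"z":1.5,"yaw":0,"gripper":-1},{"x":0,"y":0,"z":2.5,"yaw":0,"gripper":-1},{"x":0,"y":0,"z":3,"yaw":0,"gripper":-1},{"x":0,"y":0,"z":3,"yaw":0,"gripper":-1},{"x":0,"y":0,"z":2,"yaw":0,"gripper":-1},{"x":0,"y":0,"z":1,"yaw":0,"gripper":-1},{"x":0,"y":0,"z":0.3,"yaw":0,"gripper":-1},{"x":0,"y":0,"z":0,"yaw":0,"gripper":-1},{"x":0,"y":0,"z":0,"yaw":0,"gripper":-1}]'
```

```text
time_s: 12.9
ee_pos: [449.5, 372.0, 225.4]
ee_rot: [-179.7, 0.1, 90.7]
force: [1.0, -0.8, -2.8]
gripper_width: 43.9
time_s: 13.82
ee_pos: [452.8, 369.0, 96.6]
ee_rot: [179.9, -0.1, 90.5]
force: [-0.1, -0.6, -2.3]
gripper_width: 43.9
```

Contact is expected at about 83.6–84. I'll lower 12.6 mm, release and lift.

```bash
python3 -m inch '[{"x":0,"y":0,"z":0.5,"yaw":0,"gripper":-1},{"x":0,"y":0,"z":0.4,"yaw":0,"gripper":-1},{"x":0,"y":0,"z":0.15,"yaw":0,"gripper":-1},{"x":0,"y":0,"z":0.1,"yaw":0,"gripper":-1},{"x":0,"y":0,"z":0.1,"yaw":0,"gripper":-1},{"x":0,"y":0,"z":0,"yaw":0,"gripper":-1},{"x":0,"y":0,"z":0,"yaw":0,"gripper":-1}]'
```

```text
time_s: 14.4
ee_pos: [451.8, 369.2, 83.5]
ee_rot: [180.0, -0.0, 90.5]
force: [-1.4, -0.7, 2.5]
gripper_width: 43.8
```

```bash
python3 -m inch '[{"x":0,"y":0,"z":0,"yaw":0,"gripper":0.6},{"x":0,"y":0,"z":0,"yaw":0,"gripper":0.6},{"x":0,"y":0,"z":0,"yaw":0,"gripper":0.6},{"x":0,"y":0,"z":0,"yaw":0,"gripper":0.6},{"x":0,"y":0,"z":0,"yaw":0,"gripper":0.6},{"x":0,"y":0,"z":-2,"yaw":0,"gripper":0.6},{"x":0,"y":0,"z":-3,"yaw":0,"gripper":0.6},{"x":0,"y":0,"z":-4,"yaw":0,"gripper":0.6},{"x":0,"y":0,"z":-4,"yaw":0,"gripper":0.6},{"x":0,"y":0,"z":-2,"yaw":0,"gripper":0.6},{"x":0,"y":0,"z":0,"yaw":0,"gripper":0.6}]'
python3 -m inch '[{"x":-2,"y":0.5,"z":0,"yaw":0,"gripper":1},{"x":-3.5,"y":0.8,"z":0,"yaw":0,"gripper":1},{"x":-4,"y":0.9,"z":0,"yaw":0,"gripper":1},{"x":-4,"y":0.9,"z":0,"yaw":0,"gripper":1},{"x":-4,"y":0.9,"z":0,"yaw":0,"gripper":1},{"x":-4,"y":0.9,"z":0,"yaw":0,"gripper":1},{"x":-4,"y":0.9,"z":0,"yaw":0,"gripper":1},{"x":-4,"y":0.9,"z":0,"yaw":0,"gripper":1},{"x":-4,"y":0.9,"z":0,"yaw":0,"gripper":1},{"x":-4,"y":0.9,"z":0,"yaw":0,"gripper":1},{"x":-4,"y":0.9,"z":0,"yaw":0,"gripper":1},{"x":-3,"y":0.9,"z":0,"yaw":0,"gripper":1}]'
python3 -m inch '[{"x":-2,"y":0.5,"z":0,"yaw":0,"gripper":1},{"x":-0.6,"y":0.1,"z":0,"yaw":0,"gripper":1},{"x":0,"y":0,"z":0,"yaw":0,"gripper":1},{"x":0,"y":0,"z":0,"yaw":0,"gripper":1},{"x":0,"y":0,"z":0,"yaw":0,"gripper":1}]'
```

```text
time_s: 15.32
ee_pos: [454.0, 370.8, 239.0]
ee_rot: [179.5, -0.4, 90.5]
force: [-0.2, 0.1, -0.0]
gripper_width: 72.9
time_s: 16.32
ee_pos: [558.4, -78.1, 231.7]
ee_rot: [-179.9, 0.0, 90.4]
force: [0.6, 0.6, 0.4]
gripper_width: 91.2
time_s: 16.73
ee_pos: [564.6, -99.6, 232.5]
ee_rot: [-179.9, -0.1, 90.6]
force: [0.4, 0.6, 0.8]
gripper_width: 91.1
```

```bash
python3 -m inch '[{"x":-0.2,"y":-0.1,"z":1.5,"yaw":0,"gripper":1},{"x":0,"y":0,"z":3,"yaw":0,"gripper":1},{"x":0,"y":0,"z":3.5,"yaw":0,"gripper":1},{"x":0,"y":0,"z":3.4,"yaw":0,"gripper":1},{"x":0,"y":0,"z":2,"yaw":0,"gripper":1},{"x":0,"y":0,"z":1,"yaw":0,"gripper":1},{"x":0,"y":0,"z":0,"yaw":0,"gripper":1},{"x":0,"y":0,"z":0,"yaw":0,"gripper":1}]'
python3 -m inch '[{"x":0,"y":0,"z":0,"yaw":0,"gripper":-1},{"x":0,"y":0,"z":0,"yaw":0,"gripper":-1},{"x":0,"y":0,"z":0,"yaw":0,"gripper":-1},{"x":0,"y":0,"z":0,"yaw":0,"gripper":-1},{"x":0,"y":0,"z":0,"yaw":0,"gripper":-1},{"x":0,"y":0,"z":0,"yaw":0,"gripper":-1},{"x":0,"y":0,"z":0,"yaw":0,"gripper":-1},{"x":0,"y":0,"z":0,"yaw":0,"gripper":-1},{"x":0,"y":0,"z":0,"yaw":0,"gripper":-1},{"x":0,"y":0,"z":0,"yaw":0,"gripper":-1}]' 25
python3 -m inch '[{"x":0,"y":0,"z":-0.5,"yaw":0,"gripper":-1},{"x":0,"y":0,"z":-1.5,"yaw":0,"gripper":-1},{"x":0,"y":0,"z":-2.5,"yaw":0,"gripper":-1},{"x":0,"y":0,"z":-3,"yaw":0,"gripper":-1},{"x":0,"y":0,"z":-3,"yaw":0,"gripper":-1},{"x":0,"y":0,"z":-2.5,"yaw":0,"gripper":-1},{"x":0,"y":0,"z":-1,"yaw":0,"gripper":-1},{"x":0,"y":0,"z":0,"yaw":0,"gripper":-1},{"x":0,"y":0,"z":0,"yaw":0,"gripper":-1}]'
```

```text
time_s: 17.4
ee_pos: [564.7, -102.2, 89.6]
ee_rot: [179.9, -0.0, 90.6]
force: [0.7, 0.6, -0.3]
gripper_width: 91.4
time_s: 18.23
ee_pos: [564.1, -103.0, 89.1]
ee_rot: [-180.0, -0.0, 90.5]
force: [-1.9, -0.4, 2.5]
gripper_width: 49.4
time_s: 18.98
ee_pos: [563.6, -102.8, 228.0]
ee_rot: [-179.9, -0.0, 90.5]
force: [-0.3, -0.3, -2.7]
gripper_width: 49.0
```

```bash
python3 -m inch '[{"x":2,"y":-0.6,"z":0,"yaw":0,"gripper":-1},{"x":3.5,"y":-1,"z":0,"yaw":0,"gripper":-1},{"x":3.5,"y":-1,"z":0,"yaw":0,"gripper":-1},{"x":3.5,"y":-1,"z":0,"yaw":0,"gripper":-1},{"x":3.5,"y":-1,"z":0,"yaw":0,"gripper":-1},{"x":3.5,"y":-1,"z":0,"yaw":0,"gripper":-1},{"x":3.5,"y":-1,"z":0,"yaw":0,"gripper":-1},{"x":3.5,"y":-1,"z":0,"yaw":0,"gripper":-1},{"x":3.5,"y":-1,"z":0,"yaw":0,"gripper":-1},{"x":3.5,"y":-1,"z":0,"yaw":0,"gripper":-1},{"x":3,"y":-0.7,"z":0,"yaw":0,"gripper":-1},{"x":1.3,"y":-0.3,"z":0,"yaw":0,"gripper":-1}]'
python3 -m inch '[{"x":0,"y":0,"z":0,"yaw":0,"gripper":-1},{"x":0,"y":0,"z":0,"yaw":0,"gripper":-1},{"x":0,"y":0,"z":1.5,"yaw":0,"gripper":-1},{"x":0,"y":0,"z":2.5,"yaw":0,"gripper":-1},{"x":0,"y":0,"z":3,"yaw":0,"gripper":-1},{"x":0,"y":0,"z":3,"yaw":0,"gripper":-1},{"x":0,"y":0,"z":2,"yaw":0,"gripper":-1},{"x":0,"y":0,"z":1,"yaw":0,"gripper":-1},{"x":0,"y":0,"z":0.3,"yaw":0,"gripper":-1},{"x":0,"y":0,"z":0,"yaw":0,"gripper":-1},{"x":0,"y":0,"z":0,"yaw":0,"gripper":-1}]'
python3 -m inch '[{"x":0,"y":0,"z":0.5,"yaw":0,"gripper":-1},{"x":0,"y":0,"z":0.3,"yaw":0,"gripper":-1},{"x":0,"y":0,"z":0.15,"yaw":0,"gripper":-1},{"x":0,"y":0,"z":0.1,"yaw":0,"gripper":-1},{"x":0,"y":0,"z":0.1,"yaw":0,"gripper":-1},{"x":0,"y":0,"z":0,"yaw":0,"gripper":-1},{"x":0,"y":0,"z":0,"yaw":0,"gripper":-1}]'
```

```text
time_s: 19.98
ee_pos: [452.4, 276.9, 226.3]
ee_rot: [-179.7, 0.0, 90.7]
force: [0.0, -0.1, -1.9]
gripper_width: 49.5
time_s: 20.9
ee_pos: [455.7, 274.0, 97.0]
ee_rot: [179.9, -0.1, 90.5]
force: [-0.7, 0.5, -1.4]
gripper_width: 49.2
time_s: 21.48
ee_pos: [454.7, 274.2, 84.5]
ee_rot: [180.0, -0.0, 90.5]
force: [-0.1, -0.3, -1.6]
gripper_width: 49.1
```

```bash
python3 -m inch '[{"x":0,"y":0,"z":0.1,"yaw":0,"gripper":-1},{"x":0,"y":0,"z":0,"yaw":0,"gripper":-1},{"x":0,"y":0,"z":0,"yaw":0,"gripper":-1},{"x":0,"y":0,"z":0,"yaw":0,"gripper":-1}]'
```

```text
time_s: 21.82
ee_pos: [454.8, 274.2, 84.1]
ee_rot: [180.0, -0.0, 90.5]
force: [-1.5, 0.1, 4.3]
gripper_width: 49.4
```

```bash
python3 -m inch '[{"x":0,"y":0,"z":0,"yaw":0,"gripper":0.6},{"x":0,"y":0,"z":0,"yaw":0,"gripper":0.6},{"x":0,"y":0,"z":0,"yaw":0,"gripper":0.6},{"x":0,"y":0,"z":0,"yaw":0,"gripper":0.6},{"x":0,"y":0,"z":0,"yaw":0,"gripper":0.6},{"x":0,"y":0,"z":-2,"yaw":0,"gripper":0.6},{"x":0,"y":0,"z":-3,"yaw":0,"gripper":0.6},{"x":0,"y":0,"z":-4,"yaw":0,"gripper":0.6},{"x":0,"y":0,"z":-4,"yaw":0,"gripper":0.6},{"x":0,"y":0,"z":-2,"yaw":0,"gripper":0.6},{"x":0,"y":0,"z":0,"yaw":0,"gripper":0.6},{"x":0,"y":0,"z":0,"yaw":0,"gripper":0.6}]'
python3 - <<'E'
from h import *
import pickle
F={n:grab(n) for n in('scene','top')}
pickle.dump(F,open('f1.pkl','wb'))
a=F['top']['pixels'][120:280,230:520]; b=F['scene']['pixels'][90:370,90:480]
a=cv2.resize(a,(783,432),interpolation=cv2.INTER_CUBIC); b=cv2.resize(b,(780,560),interpolation=cv2.INTER_CUBIC)
cv2.imwrite('pics/t2.png',a[:,:,::-1]);cv2.imwrite('pics/s2.png',b[:,:,::-1])
t=F['top'];px=t['pixels'].astype(int);hsv=cv2.cvtColor(t['pixels'],cv2.COLOR_RGB2HSV)
dark=px.max(2)<90
for z in (15,):
  for n,roi in(('tin',(246,170,299,216)),('jar',(299,175,338,216)),('bottle',(339,172,384,212))): print(n,rect(t,dark,z,roi))
blk=(px[:,:,0]<125)&(px[:,:,0]-px[:,:,2]>25)
print('block@42',rect(t,blk,42,(305,143,376,178)))
for p in [(460,219),(425,220),(450,242),(480,200)]: print(p,hsv[p[1],p[0]],px[p[1],p[0]])
E
```

```text
time_s: 22.82
ee_pos: [455.0, 274.2, 234.4]
ee_rot: [179.9, -0.1, 90.5]
force: [-0.8, 0.1, -0.4]
gripper_width: 72.9
tin (array([555.3,  88.8,  54.6,  86.6,   2.5]), array([272., 197.]))
jar (array([559.5,  -6.3,  60.3,  59.9,   3. ]), array([316., 193.]))
bottle (array([ 5.630e+02, -1.007e+02,  6.360e+01,  6.380e+01, -3.000e-01]), array([357., 193.]))
block@42 (array([626. , -52.4, 111.5,  43.2,  -0. ]), array([322., 163.]))
(460, 219) [ 14 125 173] [173 127  88]
(425, 220) [ 19 108 198] [198 166 114]
(450, 242) [ 17 113 198] [198 161 110]
(480, 200) [ 19 109 198] [198 166 113]
```

View pics/t2.png

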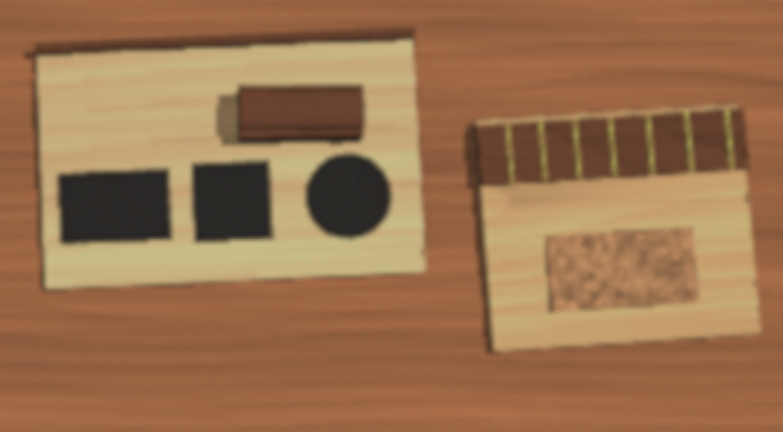

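View pics/s2.png

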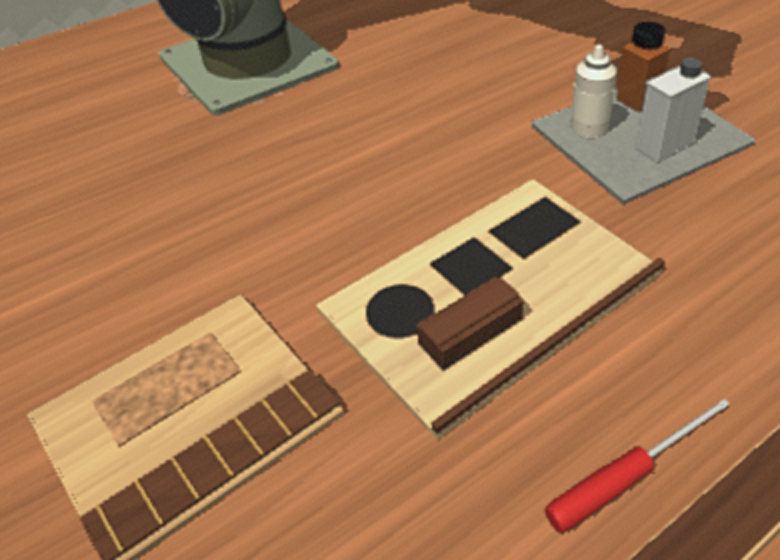

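The view shows all three containers upright on the grey board and all the pads bare. In t2 the cork spans (546,237) to (697,300) and the block (238,87) to (362,140).

```bash
python3 - <<'E'
from h import *
import pickle
F=pickle.load(open('f1.pkl','rb'));t,s=F['top'],F['scene']
T=lambda x,y:(230+(x+.5)/2.7-.5,120+(y+.5)/2.7-.5)
S=lambda x,y:(90+(x+.5)/2-.5,90+(y+.5)/2-.5)
ct=[T(*p) for p in [(546,237),(693,228),(697,300),(549,310)]]; cs=[S(*p) for p in [(242,370),(120,445),(95,403),(208,335)]]
def sub(f,pts,w=3):
    g=cv2.cvtColor(f['pixels'],cv2.COLOR_RGB2GRAY)
    return cv2.cornerSubPix(g,np.array(pts,np.float32).reshape(-1,1,2),(w,w),(-1,-1),(3,50,.01))[:,0]
def rep(n,A,B,z):
    for nm,f,p in(('top',t,A),('scene',s,B)):
        q=onz(f,p,z)[:,:2]; m=q.mean(0); e=q[1]-q[0]; e2=q[2]-q[3]
        print(n,nm,q.round(0).tolist(),'c',m.round(1),'yaw',np.degrees([np.arctan2(v[0],-v[1]) for v in(e,e2)]).round(1))
    for a,b in zip(A,B): p,g=tri(t,a,s,b); print('   tri',p.round(1),round(g,1))
rep('cork',ct,cs,13); rep('cork sub',sub(t,ct),sub(s,cs),13)
for n,f in(('t',t),('s',s)):
    px=f['pixels'].astype(int); m=((px.max(2)<70)&(px.max(2)-px.min(2)<12)).astype(np.uint8)
    for c in cv2.findContours(m,0,2)[0]:
        if cv2.contourArea(c)>250:
            P=onz(f,c[:,0],15)[:,:2].astype(np.float32); r=cv2.minAreaRect(P)
            if 400<r[0][0]<700 and abs(r[0][1])<200: print(n,np.round(r[0],1),np.round(r[1],1),round(r[2],1))
print('block base scene',onz(s,[S(443,368),S(524,312)],12).round(1),'ridge@42 top',onz(t,[T(238,87),T(362,87)],42).round(1),'near base top',onz(t,[T(240,142),T(362,140)],12).round(1))
print('nozzle scene@130',onz(s,[S(598,46)],130).round(1),'wb/tin top corners s@110',onz(s,[S(645,82),S(674,97),S(708,72)],110).round(1), 'jarcap@120',onz(s,[S(649,31)],120).round(1))
E
```

```text
cork top [[530.0, -262.0], [537.0, -382.0], [479.0, -384.0], [471.0, -263.0]] c [ 504.3 -322.7] yaw [3.4 3.8]
cork scene [[536.0, -261.0], [543.0, -380.0], [486.0, -384.0], [476.0, -269.0]] c [ 510.1 -323.7] yaw [3.6 5.1]
   tri [ 530.9 -261.8    8.2] 2.9
   tri [ 538.1 -382.2    8. ] 3.3
   tri [ 479.2 -385.2    6.2] 2.2
   tri [ 470.2 -266.8    5.7] 3.5
cork sub top [[532.0, -261.0], [538.0, -382.0], [479.0, -383.0], [468.0, -263.0]] c [ 504.1 -322.2] yaw [2.8 5.2]
cork sub scene [[537.0, -262.0], [544.0, -383.0], [484.0, -385.0], [473.0, -267.0]] c [ 509.3 -324.3] yaw [3.7 5.4]
   tri [ 532.2 -262.     8. ] 0.9
   tri [ 538.3 -383.8    6. ] 1.3
   tri [ 479.  -385.5    7.6] 0.3
   tri [ 467.8 -265.1    7.2] 1.7
t [555.3  88.6] [50.6 82.9] 2.4
t [559.5  -6.5] [56.3 56.6] 2.9
t [ 564.  -100.7] [59.2 61.6] 89.7
s [ 567.6 -103.2] [63.7 63.5] 51.8
s [563.4  -8.4] [59.9 60.4] 2.1
s [559.8  85.9] [54.1 85.9] 2.4
block base scene [[ 650.8 -109.8   12. ]
 [ 646.    -4.5   12. ]] ridge@42 top [[ 647.8  -11.3   42. ]
 [ 647.8 -109.8   42. ]] near base top [[ 607.9  -13.4   12. ]
 [ 609.5 -113.    12. ]]
nozzle scene@130 [[457.1 271.7 130. ]] wb/tin top corners s@110 [[527.6 281.6 110. ]
 [570.  283.5 110. ]
 [559.7 356.1 110. ]] jarcap@120 [[459.4 361.6 120. ]]
```

```bash
python3 -m inch '[{"x":-2,"y":1,"z":0,"yaw":0,"gripper":0.6},{"x":-3.4,"y":1.7,"z":0,"yaw":0,"gripper":0.6},{"x":-3.4,"y":1.7,"z":0,"yaw":0,"gripper":0.6},{"x":-3.4,"y":1.7,"z":0,"yaw":0,"gripper":0.6},{"x":-3.4,"y":1.7,"z":0,"yaw":0,"gripper":0.6},{"x":-3.4,"y":1.7,"z":0,"yaw":0,"gripper":0.6},{"x":-3.4,"y":1.7,"z":0,"yaw":0,"gripper":0.6},{"x":-3.4,"y":1.7,"z":0,"yaw":0,"gripper":0.6},{"x":-3.4,"y":1.7,"z":0,"yaw":0,"gripper":0.6},{"x":-3.4,"y":1.7,"z":0,"yaw":0,"gripper":0.6},{"x":-1,"y":0.6,"z":0,"yaw":0,"gripper":0.6},{"x":0,"y":0,"z":0,"yaw":0,"gripper":0.6}]'
python3 -m inch '[{"x":0,"y":0,"z":0,"yaw":0,"gripper":0.6},{"x":0,"y":0,"z":2,"yaw":0,"gripper":0.6},{"x":0,"y":0,"z":3,"yaw":0,"gripper":0.6},{"x":0,"y":0,"z":3,"yaw":0,"gripper":0.6},{"x":0,"y":0,"z":3,"yaw":0,"gripper":0.6},{"x":0,"y":0,"z":2,"yaw":0,"gripper":0.6},{"x":0,"y":0,"z":0,"yaw":0,"gripper":0.6},{"x":0,"y":0,"z":0,"yaw":0,"gripper":0.6},{"x":0,"y":0,"z":0,"yaw":0,"gripper":0.6}]'
python3 - <<'E'
from h import *
import pickle
F={n:grab(n) for n in('scene','top')}
pickle.dump(F,open('f2.pkl','wb'))
a=F['top']['pixels'][150:290,95:240]; b=F['scene']['pixels'][150:310,230:430]
a=cv2.resize(a,None,fx=5,fy=5,interpolation=cv2.INTER_CUBIC)[:560]; b=cv2.resize(b,None,fx=3.5,fy=3.5,interpolation=cv2.INTER_CUBIC)
cv2.imwrite('pics/t3.png',a[:,:,::-1]);cv2.imwrite('pics/s3.png',b[:,:,::-1])
E
```

```text
time_s: 23.92
ee_pos: [627.1, -63.1, 230.5]
ee_rot: [-179.8, -0.0, 90.3]
force: [0.2, 0.3, 0.5]
gripper_width: 72.6
time_s: 24.67
ee_pos: [627.3, -59.2, 104.9]
ee_rot: [179.9, -0.0, 90.6]
force: [0.8, -0.1, 1.0]
gripper_width: 73.1
```

View pics/t3.png

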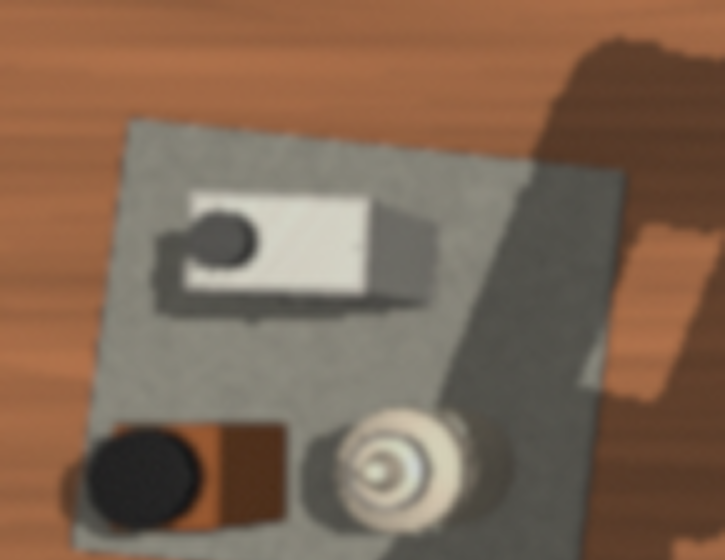

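View pics/s3.png

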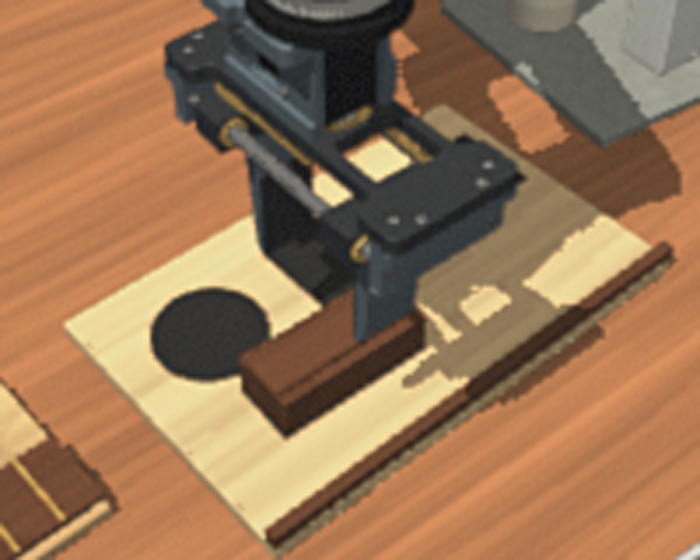

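Top view: containers upright, at least 17 mm inside the board edges. The fingers straddle the block. I'll lower and grip.

```bash
python3 - <<'E'
from h import *
import pickle
F=pickle.load(open('f2.pkl','rb'));t=F['top']
C=lambda x,y:(95+(x+.5)/5-.5,150+(y+.5)/5-.5)
print('nozzle',onz(t,[C(382,470)],130).round(1),'truth 454.8 274.2; tin',onz(t,[C(190,193),C(370,197),C(367,297),C(185,290)],110).mean(0).round(1),'truth x 544.4; jar cap',onz(t,[C(145,478)],120).round(1),'truth 451.8')
E
python3 -m inch '[{"x":-0.2,"y":0,"z":1.5,"yaw":0,"gripper":0.6},{"x":0,"y":0,"z":2,"yaw":0,"gripper":0.6},{"x":0,"y":0,"z":1.7,"yaw":0,"gripper":0.6},{"x":0,"y":0,"z":1,"yaw":0,"gripper":0.6},{"x":0,"y":0,"z":0.5,"yaw":0,"gripper":0.6},{"x":0,"y":0,"z":0,"yaw":0,"gripper":0.6},{"x":0,"y":0,"z":0,"yaw":0,"gripper":0.6},{"x":0,"y":0,"z":0,"yaw":0,"gripper":0.6}]'
python3 -m inch '[{"x":0,"y":0,"z":0,"yaw":0,"gripper":-1},{"x":0,"y":0,"z":0,"yaw":0,"gripper":-1},{"x":0,"y":0,"z":0,"yaw":0,"gripper":-1},{"x":0,"y":0,"z":0,"yaw":0,"gripper":-1},{"x":0,"y":0,"z":0,"yaw":0,"gripper":-1},{"x":0,"y":0,"z":0,"yaw":0,"gripper":-1},{"x":0,"y":0,"z":0,"yaw":0,"gripper":-1},{"x":0,"y":0,"z":0,"yaw":0,"gripper":-1}]' 20
```

```text
nozzle [[454.6 271.4 130. ]] truth 454.8 274.2; tin [542.9 320.  110. ] truth x 544.4; jar cap [[451.4 365.7 120. ]] truth 451.8
time_s: 25.43
ee_pos: [627.7, -62.4, 37.5]
ee_rot: [179.9, 0.0, 90.5]
force: [0.3, -0.8, -0.9]
gripper_width: 72.9
time_s: 26.1
ee_pos: [627.3, -62.4, 36.6]
ee_rot: [179.9, 0.0, 90.5]
force: [1.8, 0.2, 1.5]
gripper_width: 42.1
```

```bash
python3 -m inch '[{"x":0,"y":0,"z":-0.5,"yaw":0,"gripper":-1},{"x":0,"y":0,"z":-1.5,"yaw":0,"gripper":-1},{"x":0,"y":0,"z":-3,"yaw":0,"gripper":-1},{"x":0,"y":0,"z":-3,"yaw":0,"gripper":-1},{"x":0,"y":0,"z":-2,"yaw":0,"gripper":-1},{"x":0,"y":0,"z":0,"yaw":0,"gripper":-1},{"x":0,"y":0,"z":0,"yaw":0,"gripper":-1}]'
python3 -m inch '[{"x":-1.3,"y":-0.7,"z":0,"yaw":0,"gripper":-1},{"x":-3.1,"y":-1.45,"z":0,"yaw":0,"gripper":-1},{"x":-3.1,"y":-1.45,"z":0,"yaw":0,"gripper":-1},{"x":-3.1,"y":-1.45,"z":0,"yaw":0,"gripper":-1},{"x":-3.1,"y":-1.45,"z":0,"yaw":0,"gripper":-1},{"x":-3.1,"y":-1.45,"z":0,"yaw":0,"gripper":-1},{"x":-3.1,"y":-1.45,"z":0,"yaw":0,"gripper":-1},{"x":-3.1,"y":-1.45,"z":0,"yaw":0,"gripper":-1},{"x":-3.1,"y":-1.45,"z":0,"yaw":0,"gripper":-1},{"x":0,"y":0,"z":0,"yaw":-0.72,"gripper":-1},{"x":0,"y":0,"z":0,"yaw":0,"gripper":-1},{"x":0,"y":0,"z":0,"yaw":0,"gripper":-1}]'
```

```text
time_s: 26.68
ee_pos: [626.8, -62.4, 137.3]
ee_rot: [179.9, 0.0, 90.5]
force: [-0.4, -0.5, -1.6]
gripper_width: 41.9
time_s: 27.68
ee_pos: [504.6, -324.3, 134.6]
ee_rot: [-179.8, -0.2, 94.0]
force: [-0.3, -0.3, -1.3]
gripper_width: 41.9
```

```bash
python3 -m inch '[{"x":0,"y":0,"z":1.5,"yaw":0,"gripper":-1},{"x":0,"y":0,"z":2.5,"yaw":0,"gripper":-1},{"x":0,"y":0,"z":2.5,"yaw":0,"gripper":-1},{"x":0,"y":0,"z":1.5,"yaw":0,"gripper":-1},{"x":0,"y":0,"z":1,"yaw":0,"gripper":-1},{"x":0,"y":0,"z":0,"yaw":0,"gripper":-1},{"x":0,"y":0,"z":0,"yaw":0,"gripper":-1},{"x":0,"y":0,"z":0,"yaw":0,"gripper":-1}]'
```

```text
time_s: 28.35
ee_pos: [507.0, -324.6, 47.3]
ee_rot: [179.9, 0.1, 94.2]
force: [0.3, 1.0, -1.2]
gripper_width: 42.3
```

```bash
python3 -m inch '[{"x":0,"y":-0.05,"z":0.5,"yaw":0,"gripper":-1},{"x":0,"y":0,"z":0.3,"yaw":0,"gripper":-1},{"x":0,"y":0,"z":0.1,"yaw":0,"gripper":-1},{"x":0,"y":0,"z":0.1,"yaw":0,"gripper":-1},{"x":0,"y":0,"z":0,"yaw":0,"gripper":-1},{"x":0,"y":0,"z":0,"yaw":0,"gripper":-1}]'
python3 -m inch '[{"x":0,"y":0,"z":0.1,"yaw":0,"gripper":-1},{"x":0,"y":0,"z":0,"yaw":0,"gripper":-1},{"x":0,"y":0,"z":0,"yaw":0,"gripper":-1},{"x":0,"y":0,"z":0,"yaw":0,"gripper":-1}]'
```

```text
time_s: 28.85
ee_pos: [505.6, -324.5, 37.6]
ee_rot: [180.0, 0.0, 94.1]
force: [-2.0, 1.4, 4.9]
gripper_width: 41.9
time_s: 29.18
ee_pos: [505.6, -324.5, 37.5]
ee_rot: [180.0, 0.0, 94.1]
force: [-3.2, 2.1, 11.5]
gripper_width: 42.0
```

```bash
python3 -m inch '[{"x":0,"y":0,"z":0,"yaw":0,"gripper":0.6},{"x":0,"y":0,"z":0,"yaw":0,"gripper":0.6},{"x":0,"y":0,"z":0,"yaw":0,"gripper":0.6},{"x":0,"y":0,"z":0,"yaw":0,"gripper":0.6},{"x":0,"y":0,"z":0,"yaw":0,"gripper":0.6},{"x":0,"y":0,"z":0,"yaw":0,"gripper":0.6},{"x":0,"y":0,"z":-2,"yaw":0,"gripper":0.6},{"x":0,"y":0,"z":-4,"yaw":0,"gripper":0.6},{"x":0,"y":0,"z":-4,"yaw":0,"gripper":0.6},{"x":0,"y":0,"z":-4,"yaw":0,"gripper":0.6},{"x":0,"y":0,"z":-4,"yaw":0,"gripper":0.6},{"x":0,"y":0,"z":-1.5,"yaw":0,"gripper":0.6}]'
python3 -m inch '[{"x":3.8,"y":0,"z":0,"yaw":0,"gripper":0.6},{"x":3.8,"y":0,"z":0,"yaw":0,"gripper":0.6},{"x":3.8,"y":0,"z":0,"yaw":0,"gripper":0.6},{"x":3.8,"y":0,"z":0,"yaw":0,"gripper":0.6},{"x":3.8,"y":0,"z":0,"yaw":0,"gripper":0.6},{"x":3.8,"y":0,"z":0,"yaw":0,"gripper":0.6},{"x":3.8,"y":0,"z":0,"yaw":0,"gripper":0.6},{"x":3.8,"y":0,"z":0,"yaw":0,"gripper":0.6},{"x":0,"y":0,"z":0,"yaw":0,"gripper":0.6},{"x":0,"y":0,"z":0,"yaw":0,"gripper":0.6}]'
python3 - <<'E'
from h import *
import pickle
F={n:grab(n) for n in('scene','top')}
pickle.dump(F,open('f3.pkl','wb'))
a=F['top']['pixels'][155:255,400:520]; b=F['scene']['pixels'][230:380,95:275]
a=cv2.resize(a,None,fx=4,fy=4,interpolation=cv2.INTER_CUBIC)
b=cv2.resize(b,None,fx=400/150*.999,fy=400/150*.999,interpolation=cv2.INTER_CUBIC)[:400]
b=np.pad(b,((0,400-b.shape[0]),(0,0),(0,0)))
c=np.hstack([a[:,80:400],b]);print(c.shape)
cv2.imwrite('pics/m4.png',c[:,:,::-1])
E
```

```text
time_s: 30.18
ee_pos: [507.6, -325.8, 236.9]
ee_rot: [179.5, 0.4, 94.1]
force: [1.8, -0.0, 1.4]
gripper_width: 72.8
time_s: 31.02
ee_pos: [483.6, -19.7, 230.5]
ee_rot: [180.0, 0.0, 94.4]
force: [-0.1, -0.2, 1.0]
gripper_width: 73.1
(400, 800, 3)
```

View pics/m4.png

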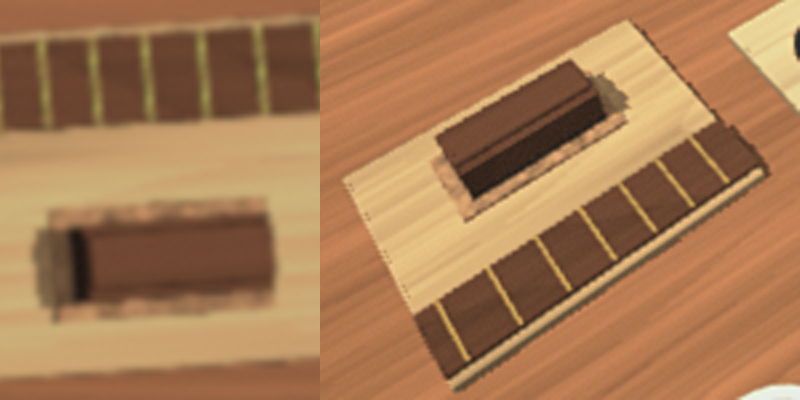

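```bash
python3 - <<'E'
from h import *
import pickle
F=pickle.load(open('f3.pkl','rb'));t,s=F['top'],F['scene']
k=400/150*.999
S=lambda x,y:(95+(x-320+.5)/k-.5,230+(y+.5)/k-.5)
T=lambda x,y:(420+(x+.5)/4-.5,155+(y+.5)/4-.5)
print('scene block base front',onz(s,[S(475,196),S(606,122)],13).round(1).tolist(),'cork front',onz(s,[S(468,219),S(624,121)],13).round(1).tolist())
print('top cork',onz(t,[T(50,212),T(266,198),T(273,304),T(57,320)],13).round(1).tolist())
print('top block near base',onz(t,[T(88,302),T(272,290)],13).round(1).tolist(),'left base',onz(t,[T(70,265)],13).round(1).tolist(),'far@43',onz(t,[T(90,228),T(268,215)],43).round(1).tolist())
# edge profiles along cork's x axis, and y axis, in the top image at z=13
px=t['pixels'].astype(int)
c=onz(t,[T(50,212),T(266,198),T(273,304),T(57,320)],13).mean(0); a=np.radians(3.7)
ex=np.array([np.cos(a),np.sin(a),0]);ey=np.array([-np.sin(a),np.cos(a),0]);print('c',c.round(1))
for nm,e,o,R in(('x',ex,ey,44),('y',ey,ex,75)):
    r=np.arange(-R,R+1,3)
    v=np.mean([[px[int(round(q[1])),int(round(q[0]))].sum()//3 for q in proj(t,[c+e*d+o*w for d in r])] for w in(-12,-6,0,6,12)],0)
    print(nm,[(int(d),int(x)) for d,x in zip(r,v)])
E
```

```text
scene block base front [[528.7, -369.9, 13.0], [527.0, -275.0, 13.0]] cork front [[542.9, -379.5, 13.0], [534.1, -264.5, 13.0]]
top cork [[529.7, -262.3, 13.0], [537.3, -381.4, 13.0], [479.2, -383.8, 13.0], [470.6, -265.1, 13.0]]
top block near base [[480.4, -282.3, 13.0], [486.8, -383.4, 13.0]] left base [[500.6, -272.8, 13.0]] far@43 [[519.5, -275.4, 43.0], [526.3, -370.6, 43.0]]
c [ 504.2 -323.1   13. ]
x [(-44, 159), (-41, 159), (-38, 162), (-35, 163), (-32, 147), (-29, 125), (-26, 121), (-23, 110), (-20, 83), (-17, 69), (-14, 64), (-11, 71), (-8, 74), (-5, 77), (-2, 78), (1, 77), (4, 77), (7, 77), (10, 77), (13, 73), (16, 68), (19, 76), (22, 102), (25, 123), (28, 127), (31, 141), (34, 160), (37, 163), (40, 162), (43, 162)]
y [(-75, 162), (-72, 161), (-69, 162), (-66, 157), (-63, 133), (-60, 91), (-57, 75), (-54, 75), (-51, 75), (-48, 75), (-45, 75), (-42, 76), (-39, 74), (-36, 74), (-33, 75), (-30, 74), (-27, 75), (-24, 75), (-21, 76), (-18, 75), (-15, 75), (-12, 75), (-9, 75), (-6, 74), (-3, 74), (0, 74), (3, 74), (6, 75), (9, 76), (12, 76), (15, 76), (18, 75), (21, 75), (24, 75), (27, 74), (30, 75), (33, 75), (36, 71), (39, 55), (42, 34), (45, 24), (48, 36), (51, 64), (54, 75), (57, 78), (60, 81), (63, 92), (66, 95), (69, 116), (72, 148), (75, 161)]
```

The block sits within about 1 mm of the mat centre, aligned to within about half a degree. Now the bottle goes back.

```bash
python3 -m inch '[{"x":0,"y":0,"z":0,"yaw":0.78,"gripper":0.6},{"x":2,"y":-0.2,"z":0,"yaw":0,"gripper":0.6},{"x":3.3,"y":-0.3,"z":0,"yaw":0,"gripper":0.6},{"x":3.3,"y":-0.3,"z":0,"yaw":0,"gripper":0.6},{"x":3.3,"y":-0.3,"z":0,"yaw":0,"gripper":0.6},{"x":3.3,"y":-0.3,"z":0,"yaw":0,"gripper":0.6},{"x":3.3,"y":-0.3,"z":0,"yaw":0,"gripper":0.6},{"x":3.3,"y":-0.3,"z":0,"yaw":0,"gripper":0.6},{"x":3.3,"y":-0.3,"z":0,"yaw":0,"gripper":0.6},{"x":3.3,"y":-0.3,"z":0,"yaw":0,"gripper":0.6},{"x":1,"y":0,"z":0,"yaw":0,"gripper":0.6},{"x":0,"y":0,"z":0,"yaw":0,"gripper":0.6}]'
python3 -m inch '[{"x":0,"y":0,"z":0,"yaw":0,"gripper":0.6},{"x":0,"y":0,"z":0,"yaw":0,"gripper":0.6},{"x":0,"y":0,"z":0,"yaw":0,"gripper":0.6}]'
```

```text
time_s: 32.12
ee_pos: [457.4, 273.5, 230.1]
ee_rot: [180.0, -0.0, 90.3]
force: [-0.0, -1.4, 0.5]
gripper_width: 73.3
time_s: 32.37
ee_pos: [457.0, 270.8, 230.5]
ee_rot: [-180.0, 0.0, 90.1]
force: [-0.4, -0.6, 0.0]
gripper_width: 72.8
```

```bash
python3 -m inch '[{"x":0.35,"y":-0.2,"z":1.5,"yaw":0,"gripper":0.6},{"x":0,"y":0,"z":3,"yaw":0,"gripper":0.6},{"x":0,"y":0,"z":3.5,"yaw":0,"gripper":0.6},{"x":0,"y":0,"z":3.4,"yaw":0,"gripper":0.6},{"x":0,"y":0,"z":2.2,"yaw":0,"gripper":0.6},{"x":0,"y":0,"z":1,"yaw":0,"gripper":0.6},{"x":0,"y":0,"z":0,"yaw":0,"gripper":0.6},{"x":0,"y":0,"z":0,"yaw":0,"gripper":0.6}]'
python3 -m inch '[{"x":0,"y":0,"z":0,"yaw":0,"gripper":-1},{"x":0,"y":0,"z":0,"yaw":0,"gripper":-1},{"x":0,"y":0,"z":0,"yaw":0,"gripper":-1},{"x":0,"y":0,"z":0,"yaw":0,"gripper":-1},{"x":0,"y":0,"z":0,"yaw":0,"gripper":-1},{"x":0,"y":0,"z":0,"yaw":0,"gripper":-1},{"x":0,"y":0,"z":0,"yaw":0,"gripper":-1},{"x":0,"y":0,"z":0,"yaw":0,"gripper":-1}]' 25
python3 -m inch '[{"x":0,"y":0,"z":-0.5,"yaw":0,"gripper":-1},{"x":0,"y":0,"z":-1.5,"yaw":0,"gripper":-1},{"x":0,"y":0,"z":-2.5,"yaw":0,"gripper":-1},{"x":0,"y":0,"z":-3,"yaw":0,"gripper":-1},{"x":0,"y":0,"z":-3,"yaw":0,"gripper":-1},{"x":0,"y":0,"z":-2.5,"yaw":0,"gripper":-1},{"x":0,"y":0,"z":-1,"yaw":0,"gripper":-1},{"x":0,"y":0,"z":0,"yaw":0,"gripper":-1},{"x":0,"y":0,"z":0,"yaw":0,"gripper":-1}]'
```

```text
time_s: 33.03
ee_pos: [455.4, 275.7, 85.2]
ee_rot: [179.9, -0.0, 90.2]
force: [0.1, -0.1, 0.5]
gripper_width: 73.0
time_s: 33.7
ee_pos: [454.9, 276.4, 85.5]
ee_rot: [179.9, -0.1, 90.2]
force: [-1.1, 0.0, 6.3]
gripper_width: 49.4
time_s: 34.45
ee_pos: [454.0, 275.8, 223.5]
ee_rot: [-179.9, 0.0, 90.2]
force: [-0.3, -0.9, -2.5]
gripper_width: 49.3
```

```bash
python3 -m inch '[{"x":-2,"y":0.55,"z":0,"yaw":0,"gripper":-1},{"x":-3.5,"y":1,"z":0,"yaw":0,"gripper":-1},{"x":-3.5,"y":1,"z":0,"yaw":0,"gripper":-1},{"x":-3.5,"y":1,"z":0,"yaw":0,"gripper":-1},{"x":-3.5,"y":1,"z":0,"yaw":0,"gripper":-1},{"x":-3.5,"y":1,"z":0,"yaw":0,"gripper":-1},{"x":-3.5,"y":1,"z":0,"yaw":0,"gripper":-1},{"x":-3.5,"y":1,"z":0,"yaw":0,"gripper":-1},{"x":-3.5,"y":1,"z":0,"yaw":0,"gripper":-1},{"x":-3.5,"y":1,"z":0,"yaw":0,"gripper":-1},{"x":-3,"y":1,"z":0,"yaw":0,"gripper":-1},{"x":-1.1,"y":0.4,"z":0,"yaw":-0.44,"gripper":-1}]'
python3 -m inch '[{"x":0,"y":0,"z":0,"yaw":0,"gripper":-1},{"x":0,"y":0,"z":0,"yaw":0,"gripper":-1},{"x":0,"y":0,"z":1.5,"yaw":0,"gripper":-1},{"x":0,"y":0,"z":2.5,"yaw":0,"gripper":-1},{"x":0,"y":0,"z":3,"yaw":0,"gripper":-1},{"x":0,"y":0,"z":2.5,"yaw":0,"gripper":-1},{"x":0,"y":0,"z":1.5,"yaw":0,"gripper":-1},{"x":0,"y":0,"z":1,"yaw":0,"gripper":-1},{"x":0,"y":0,"z":0,"yaw":0,"gripper":-1},{"x":0,"y":0,"z":0,"yaw":0,"gripper":-1},{"x":0,"y":0,"z":0,"yaw":0,"gripper":-1}]'
```

```text
time_s: 35.45
ee_pos: [565.4, -103.5, 221.2]
ee_rot: [-179.7, 0.1, 92.3]
force: [0.1, 0.3, -2.3]
gripper_width: 49.4
time_s: 36.37
ee_pos: [566.4, -99.1, 105.5]
ee_rot: [179.9, 0.0, 92.5]
force: [0.6, 1.3, -1.2]
gripper_width: 49.4
```

```bash
python3 -m inch '[{"x":-0.05,"y":-0.1,"z":0.6,"yaw":0,"gripper":-1},{"x":0,"y":0,"z":0.4,"yaw":0,"gripper":-1},{"x":0,"y":0,"z":0.2,"yaw":0,"gripper":-1},{"x":0,"y":0,"z":0.1,"yaw":0,"gripper":-1},{"x":0,"y":0,"z":0.1,"yaw":0,"gripper":-1},{"x":0,"y":0,"z":0,"yaw":0,"gripper":-1},{"x":0,"y":0,"z":0,"yaw":0,"gripper":-1}]'
python3 -m inch '[{"x":0,"y":0,"z":0.1,"yaw":0,"gripper":-1},{"x":0,"y":0,"z":0,"yaw":0,"gripper":-1},{"x":0,"y":0,"z":0,"yaw":0,"gripper":-1}]'
```

```text
time_s: 36.95
ee_pos: [564.8, -100.1, 90.6]
ee_rot: [180.0, 0.0, 92.4]
force: [-0.6, 0.8, -1.2]
gripper_width: 48.9
time_s: 37.2
ee_pos: [564.8, -100.1, 90.5]
ee_rot: [180.0, 0.0, 92.4]
force: [-1.6, 0.0, 5.7]
gripper_width: 48.9
```

```bash
python3 -m inch '[{"x":0,"y":0,"z":0,"yaw":0,"gripper":0.6},{"x":0,"y":0,"z":0,"yaw":0,"gripper":0.6},{"x":0,"y":0,"z":0,"yaw":0,"gripper":0.6},{"x":0,"y":0,"z":0,"yaw":0,"gripper":0.6},{"x":0,"y":0,"z":0,"yaw":0,"gripper":0.6},{"x":0,"y":0,"z":-2,"yaw":0,"gripper":0.6},{"x":0,"y":0,"z":-3,"yaw":0,"gripper":0.6},{"x":0,"y":0,"z":-4,"yaw":0,"gripper":0.6},{"x":0,"y":0,"z":-3.5,"yaw":0,"gripper":0.6},{"x":0,"y":0,"z":-2,"yaw":0,"gripper":0.6},{"x":0,"y":0,"z":0,"yaw":0.38,"gripper":0.6}]'
python3 -m inch '[{"x":2,"y":-0.5,"z":0,"yaw":0,"gripper":0.6},{"x":3.9,"y":-0.9,"z":0,"yaw":0,"gripper":0.6},{"x":3.9,"y":-0.9,"z":0,"yaw":0,"gripper":0.6},{"x":3.9,"y":-0.9,"z":0,"yaw":0,"gripper":0.6},{"x":3.9,"y":-0.9,"z":0,"yaw":0,"gripper":0.6},{"x":3.9,"y":-0.9,"z":0,"yaw":0,"gripper":0.6},{"x":3.9,"y":-0.9,"z":0,"yaw":0,"gripper":0.6},{"x":3.9,"y":-0.9,"z":0,"yaw":0,"gripper":0.6},{"x":3.9,"y":-0.9,"z":0,"yaw":0,"gripper":0.6},{"x":3.9,"y":-0.9,"z":0,"yaw":0,"gripper":0.6},{"x":3.9,"y":-0.9,"z":0,"yaw":0,"gripper":0.6},{"x":3.9,"y":-0.9,"z":0,"yaw":0,"gripper":0.6}]'
python3 -m inch '[{"x":2.1,"y":-0.5,"z":0,"yaw":0,"gripper":0.6},{"x":0,"y":0,"z":0,"yaw":0,"gripper":0.6},{"x":0,"y":0,"z":0,"yaw":0,"gripper":0.6},{"x":0,"y":0,"z":0,"yaw":0,"gripper":0.6}]'
python3 - <<'E'
from h import *
import pickle
F={n:grab(n) for n in('scene','top')}
pickle.dump(F,open('f4.pkl','wb'))
E
```

```text
time_s: 38.12
ee_pos: [567.3, -100.5, 240.2]
ee_rot: [179.4, 0.1, 90.5]
force: [0.3, 0.7, -1.1]
gripper_width: 72.6
time_s: 39.12
ee_pos: [455.6, 349.9, 234.4]
ee_rot: [180.0, -0.0, 90.5]
force: [1.1, 0.2, -0.3]
gripper_width: 72.8
time_s: 39.45
ee_pos: [451.3, 368.2, 234.2]
ee_rot: [-180.0, 0.1, 90.5]
force: [-0.1, -0.3, -0.7]
gripper_width: 73.0
```

```bash
python3 - <<'E'
from h import *
import pickle
F=pickle.load(open('f4.pkl','rb'))
a=F['top']['pixels'][170:218,335:387]; b=F['scene']['pixels'][190:270,255:325]
a=cv2.resize(a,None,fx=7.5,fy=7.5,interpolation=cv2.INTER_CUBIC);b=cv2.resize(b,None,fx=5.8,fy=5.8,interpolation=cv2.INTER_CUBIC)
h=464;p=lambda i:np.pad(i[:h],((0,h-min(h,i.shape[0])),(0,0),(0,0)))
c=np.hstack([p(a),p(b)]);print(a.shape,b.shape,c.shape);cv2.imwrite('pics/m5.png',c[:,:,::-1])
E
```

```text
(360, 390, 3) (464, 406, 3) (464, 796, 3)
```

View pics/m5.png

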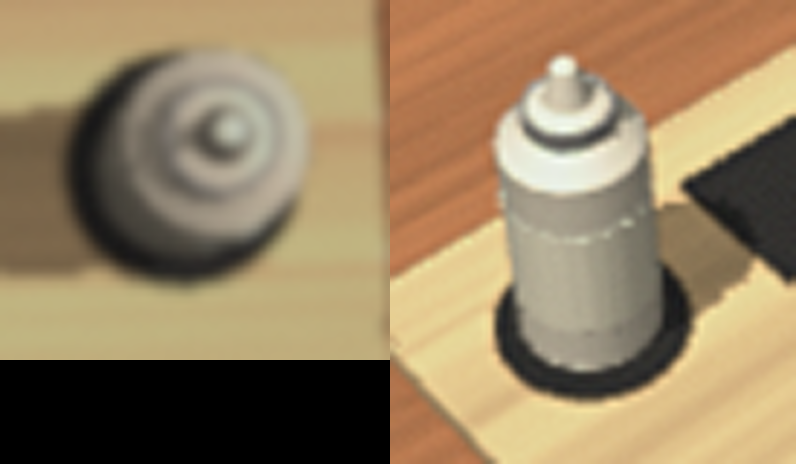

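```bash
python3 - <<'E'
from h import *
import pickle
F=pickle.load(open('f4.pkl','rb'));t,s=F['top'],F['scene']
print('top rim',onz(t,[(335+216.5/7.5-.5,170+144.5/7.5-.5)],100).round(1),'nozzle',onz(t,[(335+225/7.5-.5,170+131/7.5-.5)],135).round(1))
S=lambda x,y:(255+(x-390+.5)/5.8-.5,190+(y+.5)/5.8-.5)
print('scene nozzle',onz(s,[S(563,58)],135).round(1), 'tri',tri(t,(335+225/7.5-.5,170+131/7.5-.5),s,S(563,58)))
# predicted scene extents for circles at measured scene pad centre
a=np.linspace(0,2*np.pi,181)
circ=lambda c,r,z:np.c_[c[0]+r*np.cos(a),c[1]+r*np.sin(a),np.full(181,z)]
def ext(f,c,r,z,inv): 
    p=proj(f,circ(c,r,z)); q=np.array([inv(*u) for u in p]); return q.min(0).round(0),q.max(0).round(0)
invS=lambda u,v:(390+(u-255+.5)*5.8,(v-190+.5)*5.8)
invT=lambda u,v:((u-335+.5)*7.5,(v-170+.5)*7.5)
for c in [(567.6,-103.2)]: print('scene pad',ext(s,c,35,15,invS),'bottle base',ext(s,c,25,15,invS),'rim',ext(s,c,25,100,invS))
for c in [(563.5,-100.7)]: print('top pad',ext(t,c,35,15,invT),'rim',ext(t,c,25,103,invT),'noz',ext(t,c,.1,135,invT))
E
```

```text
top rim [[ 562.8 -101.5  100. ]] nozzle [[562.8 -99.7 135. ]]
scene nozzle [[ 564.2 -101.1  135. ]] tri (array([ 562.86036638, -100.08589274,  133.43957217]), np.float64(0.5068734569172534))
scene pad (array([491., 246.]), array([692., 399.])) bottle base (array([520., 266.]), array([664., 376.])) rim (array([495.,  93.]), array([651., 203.]))
top pad (array([60., 51.]), array([300., 290.])) rim (array([121.,  47.]), array([308., 234.])) noz (array([229., 128.]), array([229., 129.]))
```

The bottle is centred to about 1 mm: predicted and seen outlines agree in both views. Jar next.

```bash
python3 -m inch '[{"x":0.1,"y":0.05,"z":1.5,"yaw":0,"gripper":0.6},{"x":0,"y":0,"z":3,"yaw":0,"gripper":0.6},{"x":0,"y":0,"z":3.5,"yaw":0,"gripper":0.6},{"x":0,"y":0,"z":3.5,"yaw":0,"gripper":0.6},{"x":0,"y":0,"z":2.2,"yaw":0,"gripper":0.6},{"x":0,"y":0,"z":1.3,"yaw":0,"gripper":0.6},{"x":0,"y":0,"z":0,"yaw":0,"gripper":0.6},{"x":0,"y":0,"z":0,"yaw":0,"gripper":0.6}]'
python3 -m inch '[{"x":0,"y":0,"z":0,"yaw":0,"gripper":-1},{"x":0,"y":0,"z":0,"yaw":0,"gripper":-1},{"x":0,"y":0,"z":0,"yaw":0,"gripper":-1},{"x":0,"y":0,"z":0,"yaw":0,"gripper":-1},{"x":0,"y":0,"z":0,"yaw":0,"gripper":-1},{"x":0,"y":0,"z":0,"yaw":0,"gripper":-1},{"x":0,"y":0,"z":0,"yaw":0,"gripper":-1},{"x":0,"y":0,"z":0,"yaw":0,"gripper":-1}]' 25
python3 -m inch '[{"x":0,"y":0,"z":-0.5,"yaw":0,"gripper":-1},{"x":0,"y":0,"z":-1.5,"yaw":0,"gripper":-1},{"x":0,"y":0,"z":-2.5,"yaw":0,"gripper":-1},{"x":0,"y":0,"z":-3,"yaw":0,"gripper":-1},{"x":0,"y":0,"z":-3,"yaw":0,"gripper":-1},{"x":0,"y":0,"z":-2.5,"yaw":0,"gripper":-1},{"x":0,"y":0,"z":-1,"yaw":0,"gripper":-1},{"x":0,"y":0,"z":0,"yaw":0,"gripper":-1},{"x":0,"y":0,"z":0,"yaw":0,"gripper":-1}]'
```

```text
time_s: 40.22
ee_pos: [452.2, 368.9, 84.4]
ee_rot: [-180.0, 0.0, 90.4]
force: [0.6, -0.0, -0.1]
gripper_width: 72.8
time_s: 40.88
ee_pos: [452.0, 370.2, 85.2]
ee_rot: [179.9, -0.0, 90.5]
force: [-1.1, -0.1, 5.7]
gripper_width: 43.9
time_s: 41.63
ee_pos: [451.3, 369.6, 223.3]
ee_rot: [-179.9, 0.1, 90.5]
force: [0.3, 0.2, -2.1]
gripper_width: 44.1
```

```bash
python3 -m inch '[{"x":-2,"y":0.6,"z":0,"yaw":0,"gripper":-1},{"x":-3.5,"y":1,"z":0,"yaw":0,"gripper":-1},{"x":-3.5,"y":1,"z":0,"yaw":0,"gripper":-1},{"x":-3.5,"y":1,"z":0,"yaw":0,"gripper":-1},{"x":-3.5,"y":1,"z":0,"yaw":0,"gripper":-1},{"x":-3.5,"y":1,"z":0,"yaw":0,"gripper":-1},{"x":-3.5,"y":1,"z":0,"yaw":0,"gripper":-1},{"x":-3.5,"y":1,"z":0,"yaw":0,"gripper":-1},{"x":-3.5,"y":1,"z":0,"yaw":0,"gripper":-1},{"x":-3.5,"y":1,"z":0,"yaw":0,"gripper":-1},{"x":-3,"y":0.8,"z":0,"yaw":0,"gripper":-1},{"x":-1,"y":0.2,"z":0,"yaw":-0.38,"gripper":-1}]'
python3 -m inch '[{"x":0,"y":0,"z":0,"yaw":0,"gripper":-1},{"x":0,"y":0,"z":0,"yaw":0,"gripper":-1},{"x":0,"y":0,"z":1.5,"yaw":0,"gripper":-1},{"x":0,"y":0,"z":2.5,"yaw":0,"gripper":-1},{"x":0,"y":0,"z":3,"yaw":0,"gripper":-1},{"x":0,"y":0,"z":2.5,"yaw":0,"gripper":-1},{"x":0,"y":0,"z":1.5,"yaw":0,"gripper":-1},{"x":0,"y":0,"z":1,"yaw":0,"gripper":-1},{"x":0,"y":0,"z":0,"yaw":0,"gripper":-1},{"x":0,"y":0,"z":0,"yaw":0,"gripper":-1},{"x":0,"y":0,"z":0,"yaw":0,"gripper":-1}]'
```

```text
time_s: 42.63
ee_pos: [561.0, -8.2, 221.4]
ee_rot: [-179.7, 0.1, 92.3]
force: [0.4, 0.2, -2.3]
gripper_width: 43.8
time_s: 43.55
ee_pos: [562.0, -3.5, 105.4]
ee_rot: [179.9, -0.0, 92.5]
force: [0.4, -0.1, -1.8]
gripper_width: 44.1
```

```bash
python3 -m inch '[{"x":-0.1,"y":-0.05,"z":0.6,"yaw":0,"gripper":-1},{"x":0,"y":0,"z":0.4,"yaw":0,"gripper":-1},{"x":0,"y":0,"z":0.2,"yaw":0,"gripper":-1},{"x":0,"y":0,"z":0.1,"yaw":0,"gripper":-1},{"x":0,"y":0,"z":0.1,"yaw":0,"gripper":-1},{"x":0,"y":0,"z":0,"yaw":0,"gripper":-1},{"x":0,"y":0,"z":0,"yaw":0,"gripper":-1}]'
python3 -m inch '[{"x":0,"y":0,"z":0.1,"yaw":0,"gripper":-1},{"x":0,"y":0,"z":0,"yaw":0,"gripper":-1},{"x":0,"y":0,"z":0,"yaw":0,"gripper":-1}]'
```

```text
time_s: 44.13
ee_pos: [560.9, -5.1, 90.5]
ee_rot: [180.0, -0.0, 92.4]
force: [-0.6, -0.1, -1.6]
gripper_width: 44.1
time_s: 44.38
ee_pos: [561.0, -5.1, 90.2]
ee_rot: [180.0, 0.0, 92.4]
force: [-1.2, 0.4, 3.8]
gripper_width: 43.6
```

```bash
python3 -m inch '[{"x":0,"y":0,"z":0,"yaw":0,"gripper":0.6},{"x":0,"y":0,"z":0,"yaw":0,"gripper":0.6},{"x":0,"y":0,"z":0,"yaw":0,"gripper":0.6},{"x":0,"y":0,"z":0,"yaw":0,"gripper":0.6},{"x":0,"y":0,"z":0,"yaw":0,"gripper":0.6},{"x":0,"y":0,"z":-2,"yaw":0,"gripper":0.6},{"x":0,"y":0,"z":-3,"yaw":0,"gripper":0.6},{"x":0,"y":0,"z":-4,"yaw":0,"gripper":0.6},{"x":0,"y":0,"z":-3.5,"yaw":0,"gripper":0.6},{"x":0,"y":0,"z":-2,"yaw":0,"gripper":0.6},{"x":0,"y":0,"z":0,"yaw":0.38,"gripper":0.6}]'
python3 -m inch '[{"x":2,"y":-0.1,"z":0,"yaw":0,"gripper":0.6},{"x":3.6,"y":-0.2,"z":0,"yaw":0,"gripper":0.6},{"x":3.6,"y":-0.2,"z":0,"yaw":0,"gripper":0.6},{"x":3.6,"y":-0.2,"z":0,"yaw":0,"gripper":0.6},{"x":3.6,"y":-0.2,"z":0,"yaw":0,"gripper":0.6},{"x":3.6,"y":-0.2,"z":0,"yaw":0,"gripper":0.6},{"x":3.6,"y":-0.2,"z":0,"yaw":0,"gripper":0.6},{"x":3.6,"y":-0.2,"z":0,"yaw":0,"gripper":0.6},{"x":3.6,"y":-0.2,"z":0,"yaw":0,"gripper":0.6},{"x":2,"y":0.1,"z":0,"yaw":0,"gripper":0.6},{"x":0,"y":0,"z":0,"yaw":0,"gripper":0.6},{"x":0,"y":0,"z":0,"yaw":0,"gripper":0.6}]'
python3 -m inch '[{"x":0,"y":0,"z":0,"yaw":0,"gripper":0.6},{"x":0,"y":0,"z":0,"yaw":0,"gripper":0.6}]'
```

```text
time_s: 45.3
ee_pos: [563.5, -5.1, 240.1]
ee_rot: [179.4, 0.0, 90.5]
force: [-0.5, 0.0, -0.7]
gripper_width: 73.1
time_s: 46.3
ee_pos: [541.4, 323.6, 233.9]
ee_rot: [-180.0, 0.0, 90.7]
force: [1.0, 1.1, -0.1]
gripper_width: 72.9
time_s: 46.47
ee_pos: [541.8, 321.5, 234.4]
ee_rot: [-180.0, 0.0, 90.5]
force: [-0.1, -0.2, 0.2]
gripper_width: 72.9
```

```bash
python3 -m inch '[{"x":0.1,"y":0.2,"z":1.5,"yaw":0,"gripper":0.6},{"x":0,"y":0,"z":3,"yaw":0,"gripper":0.6},{"x":0,"y":0,"z":3.5,"yaw":0,"gripper":0.6},{"x":0,"y":0,"z":3.5,"yaw":0,"gripper":0.6},{"x":0,"y":0,"z":2.2,"yaw":0,"gripper":0.6},{"x":0,"y":0,"z":1.2,"yaw":0,"gripper":0.6},{"x":0,"y":0,"z":0,"yaw":0,"gripper":0.6},{"x":0,"y":0,"z":0,"yaw":0,"gripper":0.6}]'
python3 -m inch '[{"x":0,"y":0,"z":0,"yaw":0,"gripper":-1},{"x":0,"y":0,"z":0,"yaw":0,"gripper":-1},{"x":0,"y":0,"z":0,"yaw":0,"gripper":-1},{"x":0,"y":0,"z":0,"yaw":0,"gripper":-1},{"x":0,"y":0,"z":0,"yaw":0,"gripper":-1},{"x":0,"y":0,"z":0,"yaw":0,"gripper":-1},{"x":0,"y":0,"z":0,"yaw":0,"gripper":-1},{"x":0,"y":0,"z":0,"yaw":0,"gripper":-1}]' 25
python3 -m inch '[{"x":0,"y":0,"z":-0.5,"yaw":0,"gripper":-1},{"x":0,"y":0,"z":-1.5,"yaw":0,"gripper":-1},{"x":0,"y":0,"z":-2.5,"yaw":0,"gripper":-1},{"x":0,"y":0,"z":-3,"yaw":0,"gripper":-1},{"x":0,"y":0,"z":-3,"yaw":0,"gripper":-1},{"x":0,"y":0,"z":-2.5,"yaw":0,"gripper":-1},{"x":0,"y":0,"z":-1,"yaw":0,"gripper":-1},{"x":0,"y":0,"z":0,"yaw":0,"gripper":-1},{"x":0,"y":0,"z":0,"yaw":0,"gripper":-1}]'
```

```text
time_s: 47.13
ee_pos: [544.0, 322.7, 85.4]
ee_rot: [-180.0, 0.0, 90.4]
force: [-0.0, -0.1, -0.5]
gripper_width: 73.3
time_s: 47.8
ee_pos: [543.9, 324.0, 86.0]
ee_rot: [180.0, -0.0, 90.5]
force: [0.5, -0.1, 3.1]
gripper_width: 38.4
time_s: 48.55
ee_pos: [543.2, 323.5, 224.3]
ee_rot: [-179.9, 0.0, 90.5]
force: [-0.2, -0.7, -2.9]
gripper_width: 38.2
```

```bash
python3 -m inch '[{"x":-2,"y":0.1,"z":0,"yaw":0,"gripper":-1},{"x":-3.5,"y":0.2,"z":0,"yaw":0,"gripper":-1},{"x":-3.5,"y":0.2,"z":0,"yaw":0,"gripper":-1},{"x":-3.5,"y":0.2,"z":0,"yaw":0,"gripper":-1},{"x":-3.5,"y":0.2,"z":0,"yaw":0,"gripper":-1},{"x":-3.5,"y":0.2,"z":0,"yaw":0,"gripper":-1},{"x":-2.8,"y":0.1,"z":0,"yaw":0,"gripper":-1},{"x":-1,"y":0,"z":0,"yaw":-0.38,"gripper":-1},{"x":0,"y":0,"z":0,"yaw":0,"gripper":-1}]'
python3 -m inch '[{"x":0,"y":0,"z":0,"yaw":0,"gripper":-1},{"x":0,"y":0,"z":0,"yaw":0,"gripper":-1},{"x":0,"y":0,"z":1.5,"yaw":0,"gripper":-1},{"x":0,"y":0,"z":2.5,"yaw":0,"gripper":-1},{"x":0,"y":0,"z":3,"yaw":0,"gripper":-1},{"x":0,"y":0,"z":2.5,"yaw":0,"gripper":-1},{"x":0,"y":0,"z":1.5,"yaw":0,"gripper":-1},{"x":0,"y":0,"z":1,"yaw":0,"gripper":-1},{"x":0,"y":0,"z":0,"yaw":0,"gripper":-1},{"x":0,"y":0,"z":0,"yaw":0,"gripper":-1},{"x":0,"y":0,"z":0,"yaw":0,"gripper":-1}]'
```

```text
time_s: 49.3
ee_pos: [556.5, 88.1, 222.7]
ee_rot: [-179.7, 0.1, 92.3]
force: [-1.4, 0.6, -2.8]
gripper_width: 38.1
time_s: 50.22
ee_pos: [558.9, 91.6, 106.6]
ee_rot: [179.9, -0.0, 92.5]
force: [1.3, 0.7, -1.7]
gripper_width: 38.8
```

```bash
python3 -m inch '[{"x":-0.05,"y":-0.1,"z":0.6,"yaw":0,"gripper":-1},{"x":0,"y":0,"z":0.4,"yaw":0,"gripper":-1},{"x":0,"y":0,"z":0.2,"yaw":0,"gripper":-1},{"x":0,"y":0,"z":0.1,"yaw":0,"gripper":-1},{"x":0,"y":0,"z":0.1,"yaw":0,"gripper":-1},{"x":0,"y":0,"z":0,"yaw":0,"gripper":-1},{"x":0,"y":0,"z":0,"yaw":0,"gripper":-1}]'
python3 -m inch '[{"x":0,"y":0,"z":0.1,"yaw":0,"gripper":-1},{"x":0,"y":0,"z":0,"yaw":0,"gripper":-1},{"x":0,"y":0,"z":0,"yaw":0,"gripper":-1}]'
```

```text
time_s: 50.8
ee_pos: [557.0, 90.3, 91.5]
ee_rot: [180.0, -0.0, 92.4]
force: [-0.3, 0.1, -2.6]
gripper_width: 38.1
time_s: 51.05
ee_pos: [557.2, 90.4, 91.0]
ee_rot: [179.9, -0.0, 92.4]
force: [-1.1, 0.1, 1.3]
gripper_width: 38.1
```

Touched down. I'll release, lift, move well clear and check everything.

```bash
python3 -m inch '[{"x":0,"y":0,"z":0.03,"yaw":0,"gripper":-1},{"x":0,"y":0,"z":0,"yaw":0,"gripper":0.6},{"x":0,"y":0,"z":0,"yaw":0,"gripper":0.6},{"x":0,"y":0,"z":0,"yaw":0,"gripper":0.6},{"x":0,"y":0,"z":0,"yaw":0,"gripper":0.6},{"x":0,"y":0,"z":0,"yaw":0,"gripper":0.6},{"x":0,"y":0,"z":-2,"yaw":0,"gripper":0.6},{"x":0,"y":0,"z":-3,"yaw":0,"gripper":0.6},{"x":0,"y":0,"z":-4,"yaw":0,"gripper":0.6},{"x":0,"y":0,"z":-3.5,"yaw":0,"gripper":0.6},{"x":0,"y":0,"z":-2,"yaw":0,"gripper":0.6},{"x":0,"y":0,"z":0,"yaw":0,"gripper":0.6}]'
python3 -m inch '[{"x":3.6,"y":-1,"z":0,"yaw":0,"gripper":0.6},{"x":3.6,"y":-1,"z":0,"yaw":0,"gripper":0.6},{"x":3.6,"y":-1,"z":0,"yaw":0,"gripper":0.6},{"x":3.6,"y":-1,"z":0,"yaw":0,"gripper":0.6},{"x":3.6,"y":-1,"z":0,"yaw":0,"gripper":0.6},{"x":3.6,"y":-1,"z":0,"yaw":0,"gripper":0.6},{"x":3.6,"y":-1,"z":0,"yaw":0,"gripper":0.6},{"x":3.6,"y":-1,"z":0,"yaw":0,"gripper":0.6},{"x":0,"y":0,"z":0,"yaw":0,"gripper":0.6},{"x":0,"y":0,"z":0,"yaw":0,"gripper":0.6}]'
python3 - <<'E'
from h import *
import pickle
F={n:grab(n) for n in('scene','top')}
pickle.dump(F,open('f5.pkl','wb'))
a=F['top']['pixels'][135:235,240:395]; b=F['scene']['pixels'][150:275,265:405]
a=cv2.resize(a,None,fx=5,fy=5,interpolation=cv2.INTER_CUBIC);b=cv2.resize(b,None,fx=4.8,fy=4.8,interpolation=cv2.INTER_CUBIC)
cv2.imwrite('pics/t6.png',a[:,:,::-1]);cv2.imwrite('pics/s6.png',b[:,:,::-1])
t,s=F['top'],F['scene']
def box(f,c,w,l,z,yaw,off,k):
    a=np.radians(yaw);R=np.array([[np.cos(a),-np.sin(a)],[np.sin(a),np.cos(a)]])
    P=(R@(np.array([[1,1],[1,-1],[-1,-1],[-1,1]])*[w/2,l/2]).T).T+c
    return (((proj(f,np.c_[P,np.full(4,z)])-off+.5)*k).round(0)).tolist()
for nm,f,cs,off,k in(('top',t,((555.3,88.7),(559.5,-6.4)),(240,135),5),('scene',s,((559.8,85.9),(563.4,-8.4)),(265,150),4.8)):
    for n,c,w,l,h in(('tin',cs[0],38,70,115),('jar',cs[1],44,44,99)):
        print(nm,n,'base',box(f,c,w,l,15,2.4,off,k),'top',box(f,c,w,l,h,2.4,off,k))
E
```

```text
time_s: 52.05
ee_pos: [559.5, 90.7, 240.6]
ee_rot: [179.4, -0.1, 92.4]
force: [-0.1, 0.3, 0.3]
gripper_width: 73.0
time_s: 52.88
ee_pos: [463.6, 376.0, 233.6]
ee_rot: [-179.9, 0.1, 92.6]
force: [0.4, -0.7, -0.7]
gripper_width: 73.0
top tin base [[81.0, 268.0], [241.0, 261.0], [244.0, 347.0], [84.0, 354.0]] top [[50.0, 242.0], [228.0, 235.0], [231.0, 331.0], [53.0, 339.0]]
top jar base [[327.0, 250.0], [428.0, 246.0], [432.0, 346.0], [332.0, 350.0]] top [[325.0, 228.0], [434.0, 223.0], [439.0, 332.0], [329.0, 337.0]]
scene tin base [[526.0, 244.0], [417.0, 312.0], [361.0, 269.0], [469.0, 203.0]] top [[544.0, 74.0], [427.0, 141.0], [366.0, 99.0], [482.0, 35.0]]
scene jar base [[360.0, 354.0], [285.0, 402.0], [221.0, 347.0], [296.0, 301.0]] top [[364.0, 213.0], [283.0, 260.0], [214.0, 206.0], [295.0, 161.0]]
```

View pics/t6.png

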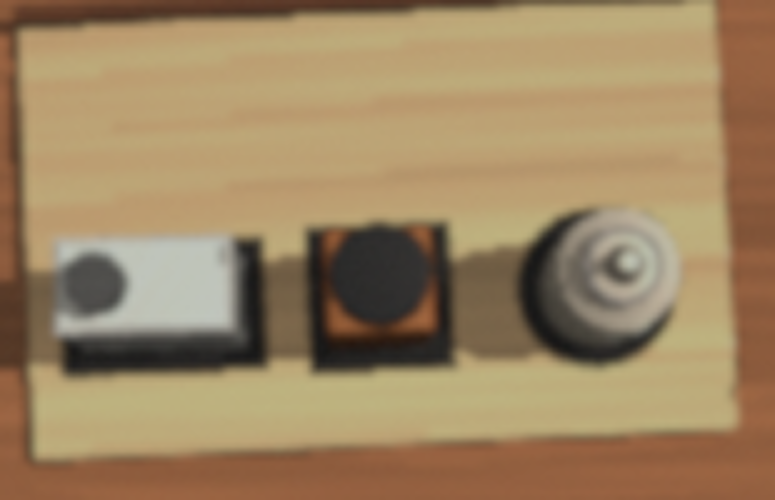

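View pics/s6.png

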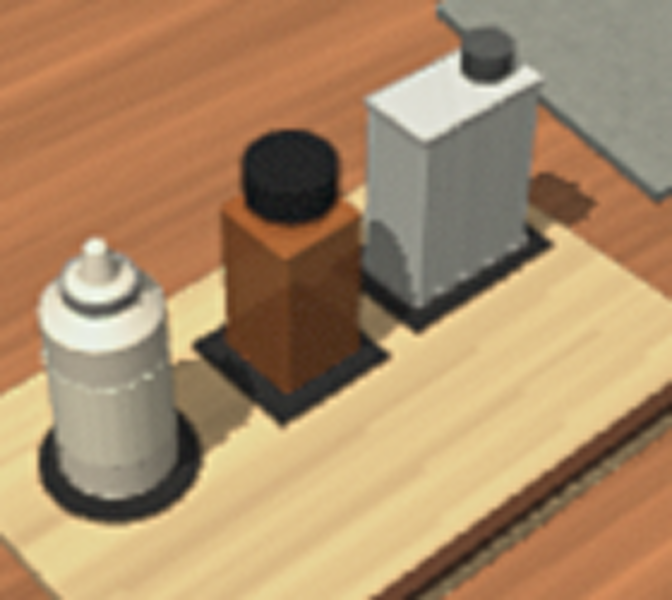

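Both pictures show all three containers upright on their own pads, aligned with them. I'll check the rubber margins numerically with profiles, since both views see the −y margin, the scene view the +x and the top view the −x.

```bash
python3 - <<'E'
from h import *
import pickle
from scipy.ndimage import map_coordinates
F=pickle.load(open('f5.pkl','rb'));a=np.radians(2.4)
ex=np.array([np.cos(a),np.sin(a),0]);ey=np.array([-np.sin(a),np.cos(a),0])
def prof(f,c,d,o,ws,r):
    g=f['pixels'].mean(2); out=[]
    for w in ws:
        q=proj(f,[c+d*t+o*w for t in r]); out.append(map_coordinates(g,[q[:,1],q[:,0]],order=1))
    return np.mean(out,0)
C={'top':{'tin':(555.3,88.7,15),'jar':(559.5,-6.4,15),'bot':(563.5,-100.7,15)},'scene':{'tin':(559.8,85.9,15),'jar':(563.4,-8.4,15),'bot':(567.6,-103.2,15)}}
H={'tin':(19,35,29,45),'jar':(22,22,32,32),'bot':(25,25,35,35)}
for v in C:
  for n,c in C[v].items():
    c=np.array(c,float);hx,hy,px_,py_=H[n]
    ws=(-8,-4,0,4,8) if n!='bot' else (-3,0,3)
    for nm,d,o,h,p in(('-y',-ey,ex,hy,py_),('+x' if v=='scene' else '-x',ex if v=='scene' else -ex,ey,hx,px_)):
        r=np.arange(h-8,p+9,1.5); print(v,n,nm,'obj',h,'pad',p,' '.join(f'{x:.0f}:{int(y)}' for x,y in zip(r,prof(F[v],c,d,o,ws,r))))
E
```

```text
top tin -y obj 35 pad 45 27:182 28:173 30:154 32:130 33:103 34:76 36:55 38:39 39:30 40:29 42:34 44:47 45:64 46:79 48:89 50:93 51:95 52:95
top tin -x obj 19 pad 29 11:121 12:94 14:74 16:59 17:53 18:45 20:38 22:35 23:35 24:39 26:50 28:77 29:108 30:138 32:152 34:160 35:162 36:163
top jar -y obj 22 pad 32 14:53 16:57 17:63 18:69 20:74 22:74 23:69 24:56 26:44 28:34 29:39 30:51 32:68 34:82 35:90 36:94 38:95 40:95
top jar -x obj 22 pad 32 14:57 16:51 17:40 18:33 20:29 22:29 23:31 24:33 26:35 28:41 29:56 30:83 32:115 34:142 35:158 36:163 38:164 40:164
top bot -y obj 25 pad 35 17:149 18:156 20:161 22:164 23:164 24:163 26:162 28:161 29:166 30:171 32:174 34:173 35:169 36:163 38:156 40:154 41:154 42:154
top bot -x obj 25 pad 35 17:99 18:86 20:76 22:68 23:62 24:53 26:45 28:40 29:40 30:46 32:69 34:98 35:127 36:148 38:157 40:161 41:161 42:161
scene tin -y obj 35 pad 45 27:99 28:93 30:90 32:86 33:77 34:63 36:46 38:35 39:29 40:27 42:31 44:41 45:59 46:79 48:91 50:94 51:90 52:86
scene tin +x obj 19 pad 29 11:113 12:115 14:117 16:113 17:101 18:80 20:58 22:46 23:43 24:41 26:45 28:65 29:103 30:148 32:181 34:193 35:191 36:187
scene jar -y obj 22 pad 32 14:63 16:63 17:61 18:57 20:51 22:47 23:43 24:38 26:35 28:31 29:29 30:38 32:60 34:88 35:107 36:114 38:114 40:113
scene jar +x obj 22 pad 32 14:52 16:51 17:51 18:49 20:47 22:46 23:47 24:47 26:46 28:43 29:42 30:57 32:89 34:138 35:179 36:197 38:194 40:189
scene bot -y obj 25 pad 35 17:155 18:156 20:155 22:146 23:115 24:74 26:46 28:44 29:43 30:41 32:48 34:80 35:140 36:181 38:193 40:190 41:189 42:188
scene bot +x obj 25 pad 35 17:126 18:124 20:118 22:103 23:74 24:53 26:45 28:46 29:46 30:44 32:43 34:62 35:100 36:148 38:185 40:191 41:187 42:185
```

```bash
python3 - <<'E'
from h import *
import pickle
from scipy.ndimage import map_coordinates
F=pickle.load(open('f5.pkl','rb'));a=np.radians(2.4)
ex=np.array([np.cos(a),np.sin(a),0]);ey=np.array([-np.sin(a),np.cos(a),0])
for v,c,ds in(('top',(559.5,-6.4,15),(('-y',-ey,ex),('-x',-ex,ey))),('scene',(563.4,-8.4,15),(('-y',-ey,ex),('+x',ex,ey)))):
    p=F[v]['pixels'].astype(float);g=p[:,:,0]-p[:,:,2]
    for nm,d,o in ds:
        r=np.arange(14,38,1.5);m=np.mean([map_coordinates(g,[q[:,1],q[:,0]],order=1) for q in(proj(F[v],[np.array(c)+d*t+o*w for t in r]) for w in(-8,-4,0,4,8))],0)
        print(v,nm,' '.join(f'{x:.1f}:{int(y)}' for x,y in zip(r,m)))
print(telemetry.state()['time_s'])
f=cams.grab_frame('scene');save(f,'s7.png')
E
```

```text
top -y 14.0:14 15.5:21 17.0:29 18.5:40 20.0:51 21.5:57 23.0:58 24.5:44 26.0:27 27.5:10 29.0:12 30.5:19 32.0:30 33.5:39 35.0:43 36.5:45
top -x 14.0:53 15.5:50 17.0:39 18.5:30 20.0:21 21.5:13 23.0:7 24.5:3 26.0:2 27.5:6 29.0:16 30.5:31 32.0:45 33.5:55 35.0:60 36.5:62
scene -y 14.0:68 15.5:68 17.0:60 18.5:41 20.0:16 21.5:4 23.0:1 24.5:1 26.0:1 27.5:0 29.0:0 30.5:8 32.0:23 33.5:40 35.0:49 36.5:53
scene +x 14.0:52 15.5:53 17.0:51 18.5:41 20.0:23 21.5:6 23.0:1 24.5:1 26.0:1 27.5:0 29.0:2 30.5:16 32.0:39 33.5:66 35.0:84 36.5:89
52.9833
```

View pics/s7.png

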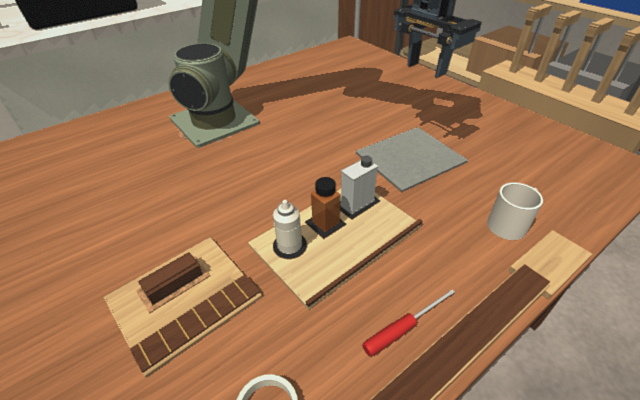

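The last view shows the block on the cork at (172,278), the containers upright on their pads at (289,228), (325,207) and (359,186), the grey board empty and the arm clear. Handing in.

```bash
python3 -c "
from workcell import env
print(env.job_done())"
```

```text
the job is handed in; nothing more can be done
None
```

The job is done and handed in at about 53 s of the 144 s. I moved the tin, jar and bottle upright to the grey side board, laid the sanding block on the cork mat, then put each container back on its own pad. Each was lowered until it touched before I let go.

What my last checks showed:
- **Block:** it lies abrasive side down, within about 1 mm of the mat centre. It is lengthwise to about half a degree in the top view. The scene camera's blurred corners suggested about 3° of turn. I trusted the top view, because the gripper, closed on the block's flat sides, was set to the mat's angle.
- **Tin:** about 1 mm from the middle of its pad, with both cameras agreeing.
- **Bottle:** about 1–2.5 mm off, slightly towards the robot in the scene camera.
- **Jar:** the cameras disagreed. The top view has it centred, while the scene view puts it about 3 mm off in y and 2.5 mm in x. I put this down to blurred edges and the roughly 2 mm calibration error, and left it.
- **Overall:** in the last picture all three containers stand upright and turned with their pads, the side board is empty and the arm is clear. The highest wrist force in the readings after each move was about 12 N, when the block touched down.

On the side board, the bottle and jar stood about 17 mm inside its nearest edge. The two cameras differed by about 5 mm at bench level, so I averaged them against where the arm had gripped things.

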